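Load a two-reel microfilm rewinder and lock the stack with its keyed end cap

ROBOT

A 6-joint arm with a two-finger parallel gripper is mounted at the origin on a cart in front of the work surface, level with it; the furniture and walls round the work are solid. World frame = base frame: x ahead of the robot, y to its left, z up, the work surface at z = 0. Lengths are in m, angles in rad, forces in N, time in s.
With the tool pointing down it reaches from about 0.15 to 0.775 m from the base axis. Payload 6.1 kg.
Tool frame: the origin (TCP) lies at the very end of the fingers, on their centre line; the grasp point (between the pads) lies 19 mm behind it (grip_depth is the distance from the TCP to the grasp point, in m); z points along the fingers, y is the line along which they close (so a half turn about z gives the same grasp; the last joint's range is limited). The gripper opens to 85 mm and grips with 20 to 120 N. Pads are 22 mm wide; open, the fingers measure 114 mm over their backs; the gripper's body (76 mm by 85 mm) begins 54 mm behind the grasp point. The pads swing forward as they close: fully open they stand 13 mm farther back than shut.
Start: joints at [1.347, 0.126, -0.04, 1.405, 0, 1.571], TCP at [0.117, 0.512, 0.231] pointing down, gripper open.
Joint ranges: [-2.72, 2.72], [-0.95, 1.95], [-1.27, 1.35], [-1.78, 2.02], [-1.46, 1.47], [-3.14, 3.14]. Speed limits (rad/s): [2.39, 2.39, 3.01, 3.14, 3.14, 3.14].

INTERFACE

Orientations are given as a 3x3 rotation matrix whose columns are the frame's x, y, z axes.
In Python, from plant import * gives the robot as it stands.
- The arm moves only by the shell command python3 -m pendant 'ROWS' [FORCE]. ROWS is JSON, a list of rows, each a list of 5 numbers: the shift along the tool's x, y, z in m, then the turn about the tool's z in degrees, then the opening in per cent of the stroke, from 0 (shut) to 100 (fully open). A call has 1 to 20 rows; each row shifts and turns the commanded pose from where the row before left it, along the tool's axes as they then stand; what a row does not reach is not made up. A row lasts 1/12 s, in which the tool goes at most 41.7 mm and 7.16 degrees, less where a joint would pass 70% of its speed; a pose out of reach is approached as far as the arm can. A call is refused whole if a number of a shift passes 0.0417 or a number of a turn 7.16, either way. A call with a gripper value outside its range is refused whole. The fingers move at their own pace and stop on an object; FORCE is the grip in N (left out, the last holds). Time passes only in rows, so rows that do not move let the fingers close. It gives the time, the measured TCP pose, the force, the opening and the grip force at its end, in the units of the state.
- get_state(): the state, without advancing time (a new reading comes with each control period).
- snapshot(name): name is "scene" or "top" or "wrist"; returns a dict with "img" (384x512x3 uint8, red, green, blue), "depth" (384x512 float32, m along the optical axis (not along the pixel's ray), 0 where there is no reading), "fx", "fy", "cx", "cy" (pixels), "distortion" ([k1, k2, p1, p2, k3] as OpenCV has them; the pictures are not rectified), "T" (4x4, takes a point from camera to world coordinates). Camera axes: x right, y down, z forward; pixel columns grow to the right and rows downward; lengths in m; the calibration is good to about 2 mm. A picture is of the moment at which its call begins.
- sign_off(): hands the job in; it is judged then, once.
Trained networks look in a picture, given as the dict that the camera call returned (one of the last four; its "shot" number tells which), for a name from the list of things; names that differ only in an ending like _2 or _b are one class to them, and where a whole thing is asked for, a point or a joint stands for the part that bears it (a point fixed in the world has none). Each returns a list of dicts, best first, with "confidence" (0 to 1); they miss things now and then, are a little off and sometimes report something else, mostly with a low value. They report only what shows in the picture. A call takes as long as a camera call. They do not tell look-alikes from the thing itself.
- boxes_of(picture, query): "rect" ([left, top, right, bottom] in pixels, round what is visible of it).
- regions_of(picture, query): "region" (384x512 bool, what is visible of it) and "rect" ([left, top, right, bottom] in pixels, round what is visible of it).
- mark_of(picture, query): "pixel" ([column, row] in pixels: a listed point, or the origin of a listed thing).
The state is a dict: "clock": time; "q": joint angles; "qd": joint speeds; "effort": joint torques, N m; "position": TCP position; "eef_rot": TCP orientation; "force": force on the tool from outside, world axes, zero at the start; "ft_torque": the same for the moment, N m; "width": opening from 0.0 (shut) to 1.0 (fully open); "grip_force": force on a finger pad.
Only numpy, scipy, OpenCV 4.12 (cv2) and the standard library are available. Lean on these libraries where they do the work, as an engineer would, in place of code of your own. Each camera call takes 0.05 s, during which the arm holds its last target. There are 200 camera calls.

TASK

Load the rewinder's spindle for a two-film rewind: slide on the big black reel fully home against the backing collar, then the aluminium spacer tube, then the small white reel. Last, push the red end cap onto the spindle's nose, open mouth first, turning it a little until its notches slip over the cross pin and the spring balls click in and hold it; let go, and leave the other things on the desk where they are.

Things in the scene. Friction and masses are not known exactly. Their poses are not given: they have to be found in the camera images.
- rewind_stand: green cast-iron hand rewinder, fixed to the desk: base plate 150x124 mm, post 44x36 mm, bearing housing 54 mm across (top 177 mm high). Its level steel spindle, axis 150 mm above the desk, sticks out along the body's own -y, far end free; it turns stiffly (0.2 N m) with the crank at its +y end and starts at any angle, not reported. Origin on the desk under the post's middle
- spindle_seat (a point): on the spindle's axis, in the outer face of the backing collar (38 mm across; behind it a sleeve 32 mm across runs 41 mm back to the housing). Axes as rewind_stand: -y runs outwards. From here outwards: plain shaft 24 mm across for 122 mm, a 4 mm bevelled step, nose 16 mm across up to 169 mm, then a taper to 7 mm across at 178 mm
- spindle_tip (a point): the free end of the spindle, on its axis, 178 mm out from spindle_seat. Through the nose, 131 mm out from spindle_seat, runs a steel cross pin, 3 mm thick, 24 mm from end to end, in line with the crank's arm; it turns with the spindle
- catch_a (a joint): brass spring ball in the side of the nose, at right angles to the cross pin, centre 147 mm out from spindle_seat: 0 fully out (3.5 mm proud), to 0.0055 m pressed in (3 to 8 N). Pushing the cap over the balls takes up to about 20 N; with its mouth 126 mm out from spindle_seat (2 mm clear of the reels) they spring into its groove; it goes only 1 mm farther
- catch_b (a joint): the same ball on the opposite side of the nose
- reel_rack: low dark wooden rack, fixed, 112x226 mm, with two slots 110 mm apart along its own y, in which the reels stand on edge between 45 mm high dividers (36 mm apart inside); which reel stands in which slot varies. Origin underneath its centre
- big_reel: large microfilm reel with black flanges, 108 mm across, 32 mm wide over the flat flanges, with a round bore 28 mm across (2 mm play all round on the shaft), 0.2 kg. Origin in its centre; its own y is its axis. It stands on edge in the rack with its axis level, 64 mm above the desk
- small_reel: small microfilm reel with white flanges, 88 mm across, 32 mm wide, bore 28 mm, 0.14 kg. Origin in its centre; its own y is its axis. It stands on edge in the rack, its axis level, 51 mm above the desk
- spacer: plain aluminium tube, 60 mm long, 38 mm outside, 28 mm bore, 0.08 kg, standing on end on the desk; either end may go first. Origin in the centre of the end it stands on; its own z is its axis, upwards at the start
- spacer_mid (a point): the middle of the spacer tube, on its axis
- end_cap: red end cap, 65 mm long, 70 g: barrel 36 mm across, flange 52x8 mm round the open mouth, on which it stands. Origin in the mouth's centre; own z is its axis, to the closed end. Bore 19 mm, 52 mm deep, with a groove for the balls. Round the mouth's first 10 mm, 6 flat dogs, 6 mm wide, leave 6 notches (one centred on own x) to slip over the cross pin; on a dog the cap stops 7 mm short
- ribbon_tin_red: bystander: round red tin, 62 mm across, 23 mm high, loose on the desk; origin under its centre
- ribbon_tin_blue: bystander: round blue tin, 62 mm across, 23 mm high, loose on the desk; origin under its centre
- stamp_large: bystander: rubber stamp with a black turned handle, 26x56x70 mm, loose on the desk; origin under its centre
- scissors: bystander: small steel paper scissors, 50x90x7 mm, loose on the desk; origin under its centre
- fountain_pen: bystander: capped dark brown fountain pen, 15x136x18 mm, loose on the desk; origin under its centre
- eraser: bystander: worn pink eraser, 17x43x13 mm, loose on the desk; origin under its centre
- fastener_tin: bystander: flat green tin, 50x74x21 mm, loose on the desk; origin under its centre
- magnifier: bystander: magnifying glass with a red handle, 49x107x8 mm, loose on the desk; origin under its centre
Things that resemble listed ones, but are neither listed nor needed, are in the scene too. What is shaped like the small_reel but pink is not meant.

How it is judged:
By the outcome, as a careful person would: the job done as asked, in the order asked, and still so for the second after the job is handed in, with the robot touching nothing.
It also fails if it takes over 72 s, if anything falls off the work surface, if the arm or the gripper's body presses on something with over 40 N, if the wrist force passes 120 N, or if a joint passes its speed limit or range.

## Working session

There is one attempt and no reset: what is moved stays moved. The work goes in short steps, Python scripts to look and compute and a shell command to move; the robot and the scene stay as the last step left them, time stands still between calls to the robot, and variables do not carry over. Pictures are saved under pics/ and viewed, at most 10 in all, crops included, and the job is handed in when it is done.

```bash
ls; mkdir -p pics; cat > h.py <<'E'
from plant import *
import numpy as np, cv2
def save(p,n): cv2.imwrite(f'pics/{n}.png',cv2.cvtColor(p["img"],cv2.COLOR_RGB2BGR))
def K(p): return np.array([[p["fx"],0,p["cx"]],[0,p["fy"],p["cy"]],[0,0,1]]),np.array(p["distortion"],float)
def cloud(p,mask=None):
    k,d=K(p); D=p["depth"]; m=(D>0) if mask is None else (mask&(D>0))
    v,u=np.nonzero(m); z=D[v,u].astype(float)
    n=cv2.undistortPoints(np.stack([u,v],1).astype(float)[:,None],k,d)[:,0]
    c=np.c_[n*z[:,None],z]; T=np.array(p["T"]); return c@T[:3,:3].T+T[:3,3],u,v
def proj(p,X):
    k,d=K(p); T=np.linalg.inv(np.array(p["T"])); c=np.atleast_2d(X)@T[:3,:3].T+T[:3,3]
    return cv2.projectPoints(c,np.zeros(3),np.zeros(3),k,d)[0][:,0]
def st():
    s=get_state(); print(s["clock"],"q",np.round(s["q"],3),"p",np.round(s["position"],4),"f",np.round(s["force"],1),"w",round(s["width"],3),"g",round(s["grip_force"],1)); print(np.round(s["eef_rot"],3)); return s
E
python3 - <<'E'
from h import *
s=st()
ps={n:snapshot(n) for n in("scene","top")}
for n,p in ps.items():
    save(p,n); print(n,np.round(p["T"],3).tolist(),p["fx"])
    for q in["rewind_stand","reel_rack","big_reel","small_reel","spacer","end_cap"]:
        for r in regions_of(p,q)[:3]:
            if r["confidence"]<.3: continue
            c,u,v=cloud(p,r["region"]); 
            print(n,q,round(r["confidence"],2),[int(x) for x in r["rect"]],np.round(np.percentile(c,[2,50,98],axis=0),3).tolist() if len(c) else None)
E
```

```text
pics
0.0 q [ 1.347  0.126 -0.041  1.405  0.     1.571] p [0.1164 0.5115 0.2305] f [-0.1 -0.2  0.1] w 1.0 g 0.0
[[-0.975  0.222 -0.   ]
 [ 0.222  0.975 -0.002]
 [ 0.    -0.002 -1.   ]]
scene [[0.831, -0.205, 0.517, -0.167], [-0.555, -0.351, 0.754, -1.138], [0.027, -0.914, -0.406, 0.711], [0.0, 0.0, 0.0, 1.0]] 439.124072843883
scene rewind_stand 0.58 [178, 134, 223, 184] [[0.486, 0.105, 0.005], [0.54, 0.3, 0.058], [0.625, 0.374, 0.176]]
scene reel_rack 0.57 [262, 229, 329, 280] [[0.469, -0.42, 0.003], [0.513, -0.372, 0.021], [0.57, -0.186, 0.045]]
scene big_reel 0.82 [267, 205, 304, 239] [[0.504, -0.273, 0.043], [0.546, -0.257, 0.081], [0.598, -0.222, 0.115]]
scene small_reel 0.7 [292, 229, 318, 258] [[0.489, -0.379, 0.038], [0.522, -0.363, 0.071], [0.565, -0.332, 0.094]]
scene small_reel 0.65 [262, 190, 279, 210] [[0.602, -0.082, 0.014], [0.626, -0.057, 0.056], [0.676, -0.029, 0.085]]
scene small_reel 0.63 [313, 209, 329, 220] [[0.737, -0.196, 0.004], [0.758, -0.173, 0.022], [0.794, -0.14, 0.026]]
scene spacer 0.6 [224, 215, 235, 235] [[0.431, -0.123, 0.004], [0.444, -0.114, 0.039], [
[... 684 characters left out ...]
 0.227, 0.013], [0.434, 0.24, 0.018]]
top big_reel 0.72 [307, 179, 322, 212] [[0.508, -0.285, 0.003], [0.551, -0.244, 0.1], [0.603, -0.223, 0.117]]
top small_reel 0.71 [240, 156, 261, 182] [[0.61, -0.073, -0.003], [0.638, -0.044, 0.072], [0.674, -0.014, 0.088]]
top small_reel 0.53 [337, 191, 351, 215] [[0.492, -0.375, 0.038], [0.526, -0.352, 0.079], [0.563, -0.333, 0.094]]
top small_reel 0.31 [233, 223, 245, 237] [[0.423, -0.02, 0.004], [0.447, 0.0, 0.061], [0.469, 0.023, 0.069]]
top spacer 0.51 [272, 225, 276, 231] [[0.44, -0.116, 0.031], [0.449, -0.116, 0.059], [0.458, -0.112, 0.062]]
top end_cap 0.68 [230, 221, 247, 241] [[0.422, -0.02, 0.003], [0.444, 0.001, 0.06], [0.467, 0.027, 0.069]]
```

```bash
python3 - <<'E'
import cv2
a=cv2.imread('pics/top.png')[130:270,90:390]; cv2.imwrite('pics/topc.png',cv2.resize(a,None,fx=2.66,fy=2.66,interpolation=cv2.INTER_CUBIC))
a=cv2.imread('pics/scene.png')[110:310,140:400]; cv2.imwrite('pics/scenec.png',cv2.resize(a,None,fx=3,fy=3,interpolation=cv2.INTER_CUBIC))
E
```

```text
(no output)
```

View pics/topc.png

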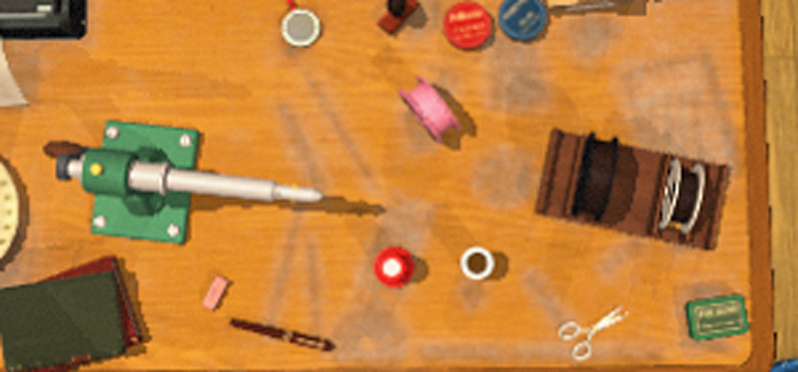

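View pics/scenec.png

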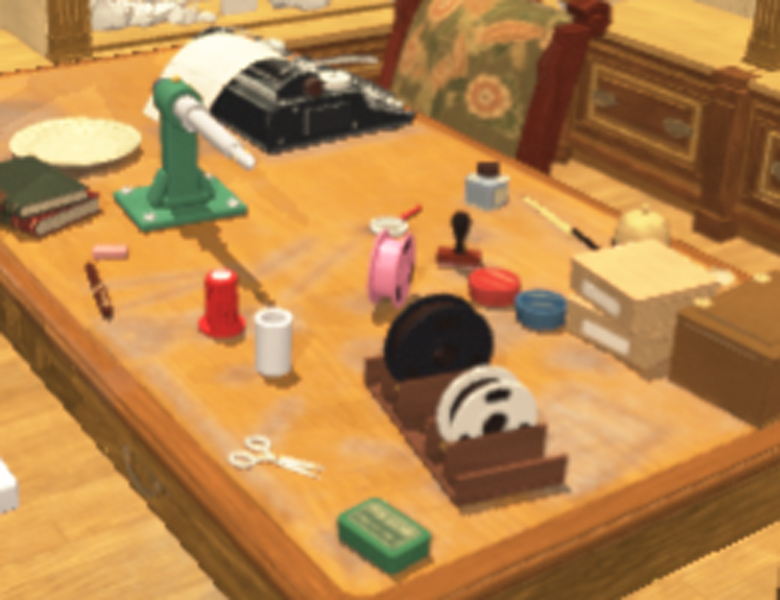

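The top view shows the stand (crop ~145,180), with its spindle running right to about (320,195). The rack is at (635,188), with the black reel in its left slot and the white one in the right. The cap is at (394,267) and the spacer at (478,263). The pink reel at (430,108) is the decoy. Next I'll triangulate these points.

```bash
cat >> h.py <<'E'
def ray(p,px):
    k,d=K(p); n=cv2.undistortPoints(np.array([[px]],float),k,d)[0,0]; T=np.array(p["T"]); r=T[:3,:3]@np.array([n[0],n[1],1]); return T[:3,3],r/np.linalg.norm(r)
def tri(rs):
    A=np.zeros((3,3));b=np.zeros(3)
    for o,r in rs: M=np.eye(3)-np.outer(r,r); A+=M;b+=M@o
    X=np.linalg.solve(A,b); return X,[round(float(np.linalg.norm((np.eye(3)-np.outer(r,r))@(X-o)))*1e3,1) for o,r in rs]
def axisfit(P):
    c=np.median(P,0)
    for _ in range(5):
        m=P.mean(0); d=np.linalg.svd(P-m,full_matrices=False)[2][0]
        e=np.linalg.norm((P-m)-np.outer((P-m)@d,d),axis=1); P=P[e<np.percentile(e,95)]
    return m,d
E
python3 - <<'E'
from h import *
ps={n:snapshot(n) for n in("scene","top")}
for q in["spindle_tip","spindle_seat","big_reel","small_reel","spacer_mid","spacer","end_cap","rewind_stand","reel_rack"]:
    L={n:[(m["pixel"],m["confidence"]) for m in mark_of(p,q)[:2]] for n,p in ps.items()}
    for a in L["scene"]:
        for b in L["top"]:
            X,e=tri([ray(ps["scene"],a[0]),ray(ps["top"],b[0])])
            if max(e)<12: print(q,round(a[1],2),round(b[1],2),np.round(X,4),e)
for n,p in ps.items():
    c,u,v=cloud(p)
    m=(c[:,2]>.13)&(c[:,2]<.18)&(abs(c[:,0]-.53)<.06)&(c[:,1]>.09)&(c[:,1]<.235)
    P=c[m]; print(n,len(P)); a,d=axisfit(P); print("spindle",np.round(a,4),np.round(d,4),"ext",P[:,1].min(), P[:,2].max())
    for y in np.arange(.09,.25,.02):
        s=P[abs(P[:,1]-y)<.01]; print(round(y,2),np.round(s.min(0),3),np.round(s.max(0),3)) if len(s) else 0
    for nm,box in dict(big=(.48,.63,-.3,-.2,.06,.13),small=(.46,.6,-.4,-.3,.06,.11)).items():
        m=(c[:,0]>box[0])&(c[:,0]<box[1])&(c[:,1]>box[2])&(c[:,1]<box[3])&(c[:,2]>box[4])&(c[:,2]<box[5]); P=c[m]
        r=cv2.minAreaRect((P[:,:2]*1000).astype(np.float32)); print(nm,len(P),r,P[:,2].max())
E
```

```text
spindle_seat 0.9 0.79 [0.5502 0.2475 0.1525] [0.5, 0.5]
big_reel 0.73 0.65 [ 0.5499 -0.2572  0.0693] [0.3, 0.3]
small_reel 0.73 0.53 [ 0.641  -0.0423  0.0466] [0.3, 0.3]
small_reel 0.68 0.74 [ 0.536  -0.3553  0.0547] [2.4, 2.4]
spacer_mid 0.55 0.38 [ 0.4535 -0.1075  0.0362] [6.4, 6.4]
spacer 0.77 0.56 [ 0.4581 -0.0966 -0.0096] [11.1, 11.1]
end_cap 0.74 0.73 [ 4.537e-01  2.800e-03 -3.000e-04] [6.5, 6.5]
rewind_stand 0.63 0.87 [ 0.5544  0.3103 -0.0053] [4.6, 4.6]
reel_rack 0.69 0.92 [ 0.5406 -0.3065  0.0052] [2.3, 2.3]
scene 137
spindle [0.5323 0.1586 0.1581] [-0.1006 -0.9939 -0.0454] ext 0.09226695994280876 0.164492505310882
0.09 [0.522 0.092 0.148] [0.533 0.1   0.159]
0.11 [0.521 0.101 0.147] [0.542 0.119 0.161]
0.13 [0.522 0.121 0.139] [0.544 0.137 0.162]
0.15 [0.524 0.141 0.147] [0.545 0.159 0.164]
0.17 [0.526 0.16  0.145] [0.544 0.179 0.164]
0.19 [0.529 0.182 0.149] [0.548 0.2   0.164]
0.21 [0.531 0.201 0.151] [0.553 0.22  0.164]
0.23 [0.534 0.22  0.144] [0.55  0.235 0.164]
big 628 ((553.9338989257812, -248.86654663085938), (42.00646209716797, 107.50669860839844), 77.7177658081054
[... 184 characters left out ...]
 0.1598] [-0.1238 -0.9916 -0.0362] ext 0.09182029090656782 0.16615914285483324
0.09 [0.523 0.092 0.151] [0.535 0.098 0.161]
0.11 [0.521 0.101 0.145] [0.542 0.12  0.16 ]
0.13 [0.524 0.121 0.151] [0.545 0.14  0.166]
0.15 [0.524 0.14  0.152] [0.548 0.159 0.165]
0.17 [0.527 0.16  0.152] [0.551 0.179 0.165]
0.19 [0.53  0.18  0.153] [0.552 0.198 0.165]
0.21 [0.533 0.2   0.152] [0.555 0.22  0.164]
0.23 [0.534 0.221 0.152] [0.558 0.235 0.165]
big 355 ((552.8548583984375, -246.09080505371094), (32.93293762207031, 103.99962615966797), 77.97128295898438) 0.12124246488750812
small 250 ((530.8590087890625, -355.3727111816406), (33.974971771240234, 80.80339813232422), 77.4810562133789) 0.09813329370646451
```

```bash
python3 -m pendant '[[-0.028,-0.03,0,0,100],[-0.028,-0.03,0,0,100],[-0.028,-0.03,0,0,100],[-0.028,-0.03,0,0,100],[-0.028,-0.03,0,0,100],[-0.028,-0.03,0,0,100],[-0.028,-0.03,0,0,100],[-0.028,-0.03,0,0,100],[-0.028,-0.03,0,0,100],[-0.028,-0.03,0,0,100],[-0.028,-0.03,0,0,100],[-0.028,-0.03,0,0,100],[-0.028,-0.03,0,0,90],[-0.028,-0.03,0,0,80],[-0.028,-0.03,0,0,70],[-0.028,-0.03,0,0,70],[-0.028,-0.03,0,0,70],[-0.028,-0.03,0,0,70],[-0.028,-0.03,0,0,70],[-0.028,-0.03,0,0,70]]' 40; python3 - <<'E'
from h import *
st(); p=snapshot("wrist"); save(p,"w1"); print(np.round(p["T"],3).tolist(),p["fx"])
E
```

```text
clock: 3.37
position: [0.53, -0.1996, 0.2313]
eef_rot: [[-0.975, 0.222, 0.0], [0.222, 0.975, -0.0], [-0.0, 0.0, -1.0]]
force: [0.4, 0.1, -0.1]
width: 0.698
grip_force: 0.0
3.3667 q [-0.36   0.205  0.054  1.42   0.    -0.136] p [ 0.53   -0.1996  0.2313] f [ 0.4  0.1 -0.1] w 0.698 g 0.0
[[-0.975  0.222  0.   ]
 [ 0.222  0.975 -0.   ]
 [-0.     0.    -1.   ]]
[[0.224, 0.928, 0.297, 0.454], [0.975, -0.213, -0.068, -0.183], [0.0, 0.305, -0.952, 0.373], [0.0, 0.0, 0.0, 1.0]] 332.18581717890714
```

```bash
python3 - <<'E'
from h import *
p=snapshot("wrist"); c,u,v=cloud(p)
for z0 in(.055,.07,.085,.1):
  for nm,y0,y1 in(("big",-.32,-.19),("small",-.42,-.33)):
    m=(c[:,0]>.45)&(c[:,0]<.66)&(c[:,1]>y0)&(c[:,1]<y1)&(c[:,2]>z0)&(c[:,2]<.125); P=c[m]
    if len(P)>50:
        r=cv2.minAreaRect((P[:,:2]*1000).astype(np.float32)); print(nm,z0,len(P),np.round(r[0],1),np.round(r[1],1),round(r[2],1),P[:,2].max().round(4))
for m in mark_of(p,"big_reel")[:1]+mark_of(p,"small_reel")[:1]: print(m)
E
```

```text
big 0.055 4143 [ 555.5 -248.6] [ 32.8 106.4] 77.3 0.1181
small 0.055 3529 [ 531.9 -355.5] [34.  87.3] 76.7 0.096
big 0.07 3935 [ 554.8 -248.5] [ 32.8 103.7] 77.3 0.1181
small 0.07 2641 [ 531.7 -355.6] [33.7 77.2] 76.7 0.096
big 0.085 3456 [ 555.1 -248.6] [32.8 95.6] 77.3 0.1181
small 0.085 683 [ 531.5 -355.6] [33.7 54.5] 76.8 0.096
big 0.1 2440 [ 555.5 -248.7] [32.7 77.7] 77.3 0.1181
{'pixel': [209.2, 202.5], 'confidence': 0.79}
{'pixel': [169.0, 10.7], 'confidence': 0.74}
```

View pics/w1.png

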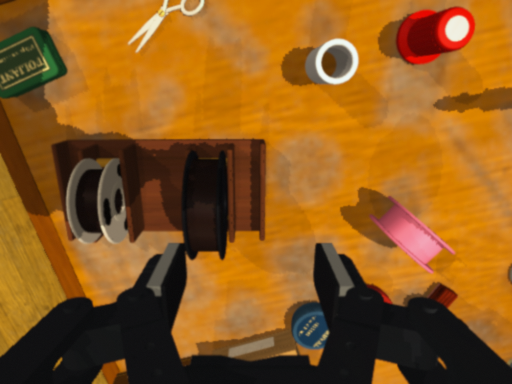

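The wrist view shows the big reel at (205,205), the small one at (97,200), the spacer at (333,62) and the cap at (435,35). Measured reel tops (0.118 and 0.096) match the text, so I'll grasp the big reel now.

```bash
python3 -m pendant '[[-0.0178,-0.0211,0.01,0,70],[-0.0178,-0.0211,0.01,0,70],[0,0,0.04,0,60],[0,0,0.04,0,60],[0,0,0.0373,0,55],[0,0,0,0,0],[0,0,0,0,0],[0,0,0,0,0],[0,0,0,0,0],[0,0,0,0,0],[0,0,0,0,0],[0,0,0,0,0]]' 50; python3 - <<'E'
from h import *
p=snapshot("wrist"); c,u,v=cloud(p)
# spacer, cap tops from before not needed; print region extents here if visible
for q in("spacer","end_cap"):
    for r in regions_of(p,q)[:1]:
        P,_,_=cloud(p,r["region"]); zt=np.percentile(P[:,2],95); t=P[P[:,2]>zt-.006]; print(q,r["confidence"],zt,np.round((t.min(0)+t.max(0))/2,4),np.round(np.ptp(t,0),4))
E
```

```text
clock: 4.57
position: [0.5554, -0.2467, 0.0954]
eef_rot: [[-0.975, 0.222, 0.002], [0.222, 0.975, -0.001], [-0.002, -0.0, -1.0]]
force: [0.2, 0.2, -2.8]
width: 0.365
grip_force: 54.8
spacer 0.96 0.05953029610921486 [ 0.4672 -0.1078  0.0574] [0.0083 0.024  0.0076]
end_cap 0.58 0.043601003776859826 [ 0.5318 -0.3012  0.0803] [0.1102 0.1734 0.0854]
```

```bash
python3 -m pendant '[[0,0,-0.02,0,0],[0,0,-0.035,0,0],[0,0,-0.035,0,0],[0.013,0.0363,-0.015,0,0],[0.013,0.0363,0,0,0],[0.013,0.0363,0,0,0],[0.013,0.0363,0,0,0],[0.013,0.0363,0,0,0],[0.013,0.0363,0,0,0],[0.0127,0.0363,0,0,0],[0,0,0,-6,0],[0,0,0,0,0],[0,0,0,0,0]]' ; python3 - <<'E'
from h import *
st(); p=snapshot("wrist"); save(p,"w2"); c,u,v=cloud(p)
m=(c[:,2]>.12)&(c[:,2]<.18)&(abs(c[:,0]-.53)<.06)&(c[:,1]>.06)&(c[:,1]<.24); P=c[m]
for y in np.arange(.07,.24,.01):
    s=P[abs(P[:,1]-y)<.005]
    if len(s)>3: print(round(y,3),len(s),np.round(np.percentile(s,3,axis=0),4),np.round(np.percentile(s,97,axis=0),4))
print([mm["pixel"] for mm in mark_of(p,"spindle_tip")],[mm["pixel"] for mm in mark_of(p,"big_reel")])
E
```

```text
clock: 5.8
position: [0.5227, 0.0216, 0.1991]
eef_rot: [[-0.993, 0.12, 0.0], [0.12, 0.993, -0.0], [-0.0, -0.0, -1.0]]
force: [0.8, -0.7, -3.2]
width: 0.364
grip_force: 54.7
5.8 q [ 0.042  0.124 -0.112  1.335 -0.     0.162] p [0.5227 0.0216 0.1991] f [ 0.8 -0.7 -3.2] w 0.364 g 54.7
[[-0.993  0.12   0.   ]
 [ 0.12   0.993 -0.   ]
 [-0.    -0.    -1.   ]]
0.08 355 [0.5242 0.0757 0.1481] [0.5362 0.0848 0.1571]
0.09 428 [0.5237 0.0853 0.1484] [0.5376 0.0946 0.158 ]
0.1 485 [0.5247 0.0952 0.1484] [0.5417 0.1048 0.1578]
0.11 488 [0.5235 0.1052 0.1482] [0.5411 0.1146 0.1579]
0.12 439 [0.5274 0.1153 0.149 ] [0.5417 0.1248 0.1601]
0.13 686 [0.5257 0.1258 0.1474] [0.5451 0.1346 0.1614]
0.14 614 [0.5258 0.1352 0.15  ] [0.5456 0.1447 0.1618]
0.15 597 [0.5272 0.1454 0.1499] [0.547  0.1547 0.1618]
0.16 594 [0.5284 0.1552 0.1499] [0.5483 0.1648 0.1617]
0.17 597 [0.5295 0.1653 0.1499] [0.5496 0.1747 0.1616]
0.18 197 [0.5305 0.1751 0.1485] [0.5512 0.182  0.1612]
[[339.7, 211.9]] [[246.3, 244.3]]
```

View pics/w2.png

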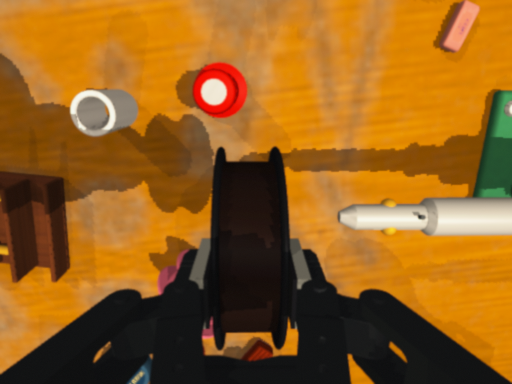

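```bash
python3 - <<'E'
from h import *
from scipy.optimize import least_squares
p=snapshot("wrist"); c,u,v=cloud(p)
P=c[(c[:,2]>.135)&(c[:,2]<.17)&(abs(c[:,0]-.535)<.04)&(c[:,1]>.128)&(c[:,1]<.178)]
def f(t):
    d=np.array([t[2],1,t[3]]);d/=np.linalg.norm(d); w=P-np.array([t[0],.15,t[1]]); return np.linalg.norm(w-np.outer(w@d,d),axis=1)-.012
r=least_squares(f,[.537,.15,.12,0],loss="soft_l1",f_scale=.0005); print(len(P),r.x,np.sqrt(np.mean(r.fun**2)))
N=c[(c[:,2]>.135)&(c[:,2]<.17)&(abs(c[:,0]-.53)<.03)&(c[:,1]<.128)&(c[:,1]>.05)]; print("tip y",N[:,1].min())
# reel in hand
R=c[(c[:,2]>.1)&(abs(c[:,1]-.0216)<.03)&(c[:,0]>.46)&(c[:,0]<.6)]; 
q=cv2.minAreaRect((R[R[:,2]>.15][:,:2]*1000).astype(np.float32)); print(q, R[:,2].max())
E
```

```text
3092 [0.53921388 0.14891512 0.11471082 0.00869065] 0.0007781763611276942
tip y 0.07514416729181678
((527.3695068359375, 22.70909309387207), (108.58521270751953, 58.89128112792969), 5.997782230377197) 0.2872732862608133
```

```bash
python3 -m pendant '[[-0.0018,0,0.018,-0.4,0],[0,0.02,0,0,0],[0,0.02,0,0,0],[0,0.02,0,0,0],[0,0.02,0,0,0],[0,0.015,0,0,0],[0,0.01,0,0,0],[0,0.01,0,0,0],[0,0,0,0,0]]'; python3 - <<'E'
from h import *
s=st(); x,y,z=s["position"]; print("axis err x", x-(.5392+.1147*(y-.15)))
E
```

```text
clock: 6.75
position: [0.5331, 0.134, 0.1772]
eef_rot: [[-0.993, 0.114, -0.012], [0.114, 0.993, -0.003], [0.012, -0.004, -1.0]]
force: [-8.9, -0.7, -11.5]
width: 0.365
grip_force: 53.0
6.75 q [ 0.246  0.188 -0.085  1.311  0.     0.361] p [0.5331 0.134  0.1772] f [ -8.9  -0.7 -11.5] w 0.365 g 53.0
[[-0.993  0.114 -0.012]
 [ 0.114  0.993 -0.003]
 [ 0.012 -0.004 -1.   ]]
axis err x -0.004221103987632868
```

```bash
cat >> h.py <<'E'
from scipy.optimize import least_squares
def reelfit(p,R,s,ax=np.array([.1139,.9935,0])):
    c,u,v=cloud(p); pos=np.array(s["position"]); w=c-pos; a=w@ax; b=w@np.array([.9935,-.1139,0]); z=c[:,2]
    m=(abs(a)<.018)&(abs(b)<R+.01)&(z<pos[2]+.028)&(z>.05); a,b,z=a[m],b[m],z[m]
    best=None
    # outer envelope: bin by angle about guess
    g=np.array([0,pos[2]-(R-.0235)])
    for _ in range(6):
        th=np.arctan2(z-g[1],b-g[0]); r=np.hypot(b-g[0],z-g[1]); k=abs(r-R)<.006; 
        f=lambda t:np.hypot(b[k]-t[0],z[k]-t[1])-R
        g=least_squares(f,g,loss="soft_l1",f_scale=.001).x
    t=th[k]; print("reel n",k.sum(),"ang",np.round(np.degrees([t.min(),t.max()])),"centre rel TCP x",round(g[0]*1e3,1),"z",round(g[1],4),"rms",np.sqrt(np.mean(f(g)**2)).round(4)); return a,b,z
E
python3 - <<'E'
from h import *
p=snapshot("wrist"); s=get_state(); save(p,"w3"); reelfit(p,.054,s)
x,y,z=s["position"]; print(s["position"],s["force"],s["ft_torque"],"axis err", x-(.5392+.1147*(y-.15)))
E
```

```text
reel n 11344 ang [-180.  180.] centre rel TCP x 9.1 z 0.1428 rms 0.0018
[0.53314169 0.13393447 0.17728119] [ -8.75862489  -1.2503905  -11.79204944] [-0.15239331  2.15261951  0.0652252 ] axis err -0.004215593623720482
```

View pics/w3.png

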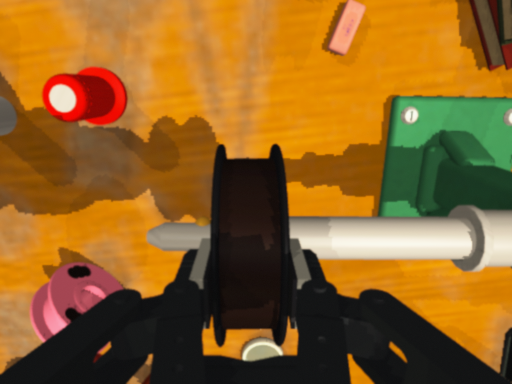

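```bash
python3 -m pendant '[[0.003,0,0.003,0,0],[0,0,0,0,0]]'; python3 - <<'E'
from h import *
p=snapshot("wrist"); s=get_state(); print(s["ft_torque"])
c,u,v=cloud(p); pos=np.array(s["position"]); w=c-pos; a=w@np.array([.1139,.9935,0]); b=w@np.array([.9935,-.1139,0])
m=(abs(abs(a)-.0145)<.0025)&(abs(b)<.065)&(u>205)&(u<292)&(v>143)&(v<345); 
import numpy as np
zz=c[m,2]; bb=b[m]
for b0 in np.arange(-.06,.065,.01):
    k=abs(bb-b0)<.004; print(round(b0,3),k.sum(),np.round(np.percentile(zz[k],[50,95,100]),4) if k.sum() else "")
E
```

```text
clock: 6.97
position: [0.5332, 0.1347, 0.1765]
eef_rot: [[-0.993, 0.114, -0.004], [0.114, 0.993, -0.001], [0.003, -0.001, -1.0]]
force: [-3.9, -0.7, -8.0]
width: 0.363
grip_force: 53.1
[-0.12788048  0.96987937 -0.00238389]
-0.06 0 
-0.05 107 [0.1579 0.1643 0.1666]
-0.04 501 [0.1743 0.1829 0.1856]
-0.03 513 [0.1886 0.1929 0.1949]
-0.02 609 [0.1952 0.199  0.2009]
-0.01 686 [0.2007 0.2103 0.2145]
0.0 560 [0.2034 0.2133 0.2149]
0.01 439 [0.2034 0.2132 0.2145]
0.02 273 [0.2011 0.203  0.2038]
0.03 192 [0.1968 0.1999 0.2004]
0.04 65 [0.1892 0.1944 0.1951]
0.05 21 [0.1767 0.1837 0.184 ]
0.06 1 [0.1598 0.1598 0.1598]
```

```bash
python3 -m pendant '[[0.001,0.005,0.001,0,0],[0,0.01,0,0,0],[0,0.013,0,0,0],[0,0.013,0,0,0],[0,0.013,0,0,0],[0,0.013,0,0,0],[0,0.01,0,0,0],[0,0,0,0,0]]'
```

```text
clock: 7.68
position: [0.5423, 0.2155, 0.1769]
eef_rot: [[-0.994, 0.11, 0.0], [0.11, 0.994, 0.003], [0.0, 0.003, -1.0]]
force: [-2.6, 3.4, -7.4]
width: 0.365
grip_force: 53.3
```

```bash
python3 -m pendant '[[0,0.006,0,0,0],[0,0.006,0,0,0],[0,0.003,0,0,0],[0,0.002,0,0,0],[0,0,0,0,0]]'; python3 - <<'E'
from h import *
p=snapshot("wrist"); save(p,"w4"); s=get_state()
c,u,v=cloud(p); pos=np.array(s["position"]); w=c-pos; a=w@np.array([.1139,.9935,0]); b=w@np.array([.9935,-.1139,0])
m=(c[:,2]>.155)&(c[:,2]<.172)&(abs(b)<.03)&(a>.018); A=a[m]; 
h,e=np.histogram(A,np.arange(.016,.08,.003))
for i in range(len(h)):
    k=(A>=e[i])&(A<e[i+1]); print(round(e[i],3),k.sum(),c[m,2][k].max().round(4) if k.sum() else "")
E
```

```text
clock: 8.1
position: [0.5439, 0.2296, 0.1769]
eef_rot: [[-0.994, 0.112, -0.0], [0.112, 0.994, 0.0], [0.0, 0.0, -1.0]]
force: [-3.5, -1.1, -6.5]
width: 0.361
grip_force: 53.4
0.016 0 
0.019 43 0.1606
0.022 158 0.1675
0.025 205 0.1684
0.028 156 0.1672
0.031 195 0.1663
0.034 252 0.1664
0.037 278 0.1662
0.04 276 0.1662
0.043 289 0.1663
0.046 278 0.1662
0.049 288 0.1663
0.052 278 0.1663
0.055 278 0.1668
0.058 284 0.1665
0.061 297 0.1716
0.064 894 0.172
0.067 242 0.172
0.07 236 0.172
0.073 231 0.172
0.076 237 0.172
```

```bash
python3 -m pendant '[[0,0.003,0,0,0],[0,0.003,0,0,0],[0,0.003,0,0,0],[0,0,0,0,0]]'
```

```text
clock: 8.48
position: [0.5449, 0.2383, 0.177]
eef_rot: [[-0.994, 0.112, -0.0], [0.112, 0.994, -0.001], [0.0, -0.001, -1.0]]
force: [-4.4, -3.3, -6.2]
width: 0.366
grip_force: 53.6
```

```bash
python3 -m pendant '[[0,0.002,0,0,0],[0,0.002,0,0,0],[0,0,0,0,0]]'; python3 - <<'E'
from h import *
p=snapshot("wrist"); save(p,"w5"); s=get_state()
c,u,v=cloud(p); pos=np.array(s["position"]); w=c-pos; a=w@np.array([.1139,.9935,0]); b=w@np.array([.9935,-.1139,0])
m=(c[:,2]>.155)&(c[:,2]<.174)&(abs(b)<.03)&(a>.016); A=a[m]; 
h,e=np.histogram(A,np.arange(.010,.07,.002))
print([(round(e[i],3),h[i],c[m,2][(A>=e[i])&(A<e[i+1])].max().round(4)) for i in range(len(h)) if h[i]])
E
```

```text
clock: 8.73
position: [0.5448, 0.2386, 0.177]
eef_rot: [[-0.993, 0.114, -0.001], [0.114, 0.993, -0.008], [-0.0, -0.008, -1.0]]
force: [-5.9, -16.0, -2.9]
width: 0.361
grip_force: 54.0
[(np.float64(0.018), np.int64(26), np.float64(0.1662)), (np.float64(0.02), np.int64(73), np.float64(0.1643)), (np.float64(0.022), np.int64(81), np.float64(0.1642)), (np.float64(0.024), np.int64(104), np.float64(0.1654)), (np.float64(0.026), np.int64(117), np.float64(0.1657)), (np.float64(0.028), np.int64(119), np.float64(0.1656)), (np.float64(0.03), np.int64(133), np.float64(0.1659)), (np.float64(0.032), np.int64(136), np.float64(0.166)), (np.float64(0.034), np.int64(165), np.float64(0.1666)), (np.float64(0.036), np.int64(171), np.float64(0.1661)), (np.float64(0.038), np.int64(188), np.float64(0.1663)), (np.float64(0.04), np.int64(191), np.float64(0.1664)), (np.float64(0.042), np.int64(189), np.float64(0.1663)), (np.float64(0.044), np.int64(185), np.float64(0.1662)), (np.float64(0.046), np.int64(195), np.float64(0.1666)), (np.float64(0.048), np.int64(180), np.float64(0.1665)), (np.float64(0.05), np.int64(190), np.float64(0.1664)), (np.float64(0.052), np.int64(196), np.float64(0.1661)), (np.float64(0.054), np.int64(714), np.float64(0.174)), (np.float64(0.056), np.int64(389), np.float64(0.174)), (np.float64(0.058), np.int64(235), np.float64(0.174)), (np.float64(0.06), np.int64(223), np.float64(0.174)), (np.float64(0.062), np.int64(218), np.float64(0.174)), (np.float64(0.064), np.int64(213), np.float64(0.174)), (np.float64(0.066), np.int64(231), np.float64(0.174))]
```

Fy reached −16 N, so the reel is home against the collar. I'll release it, rise, turn 90° and look at the spacer and cap.

```bash
python3 -m pendant '[[0,-0.001,0,0,58],[0,0,0,0,58],[0,0,0,0,58],[0,0,-0.03,0,58],[0,0,-0.04,6.95,58],[0,0,0,6.95,58],[0,0,0,6.95,60],[0,0,0,6.95,70],[0,0,0,6.95,70],[0,0,0,6.95,70],[0,0,0,6.95,70],[0,0,0,6.95,70],[0,0,0,6.95,70],[0,0,0,6.95,70],[0,0,0,6.95,70],[0,0,0,6.95,70],[0,0,0,6.6,70]]'; python3 -m pendant '[[-0.0397,-0.0091,0,0,70],[-0.0397,-0.0091,0,0,70],[-0.0397,-0.0091,0,0,70],[-0.0397,-0.0091,0,0,70],[-0.0397,-0.0091,0,0,70],[-0.0397,-0.0091,0,0,70],[-0.0397,-0.0091,0,0,70],[0,0,0,0,70]]'; python3 - <<'E'
from h import *
st(); p=snapshot("wrist"); save(p,"w6")
for q in("spacer","end_cap"):
    for r in regions_of(p,q)[:2]:
        P,_,_=cloud(p,r["region"]); P=P[P[:,2]>.01]
        if len(P)<20: continue
        zt=np.percentile(P[:,2],97); t=P[P[:,2]>zt-.004]; print(q,round(r["confidence"],2),r["rect"],zt.round(4),np.round(cv2.minEnclosingCircle((t[:,:2]*1000).astype(np.float32)),1) if 0 else cv2.minEnclosingCircle((t[:,:2]*1000).astype(np.float32)))
E
```

```text
clock: 10.2
position: [0.5462, 0.2423, 0.2483]
eef_rot: [[0.117, 0.993, 0.003], [0.993, -0.117, 0.002], [0.002, 0.003, -1.0]]
force: [0.4, -0.8, 0.0]
width: 0.701
grip_force: 0.0
clock: 10.87
position: [0.4499, -0.0325, 0.2488]
eef_rot: [[0.118, 0.993, 0.004], [0.993, -0.118, -0.002], [-0.002, 0.004, -1.0]]
force: [1.1, -0.7, 0.2]
width: 0.699
grip_force: 0.0
10.8667 q [-0.071 -0.017 -0.153  1.431 -0.002  1.618] p [ 0.4499 -0.0325  0.2488] f [ 1.1 -0.7  0.2] w 0.699 g 0.0
[[ 0.118  0.993  0.004]
 [ 0.993 -0.118 -0.002]
 [-0.002  0.004 -1.   ]]
spacer 0.7 [240.8, 193.8, 275.4, 243.7] 0.0601 ((451.96600341796875, -102.8445053100586), 19.34931182861328)
end_cap 0.93 [225.0, 100.7, 264.0, 151.5] 0.0657 ((447.4054260253906, 1.102357268333435), 17.688364028930664)
```

View pics/w6.png

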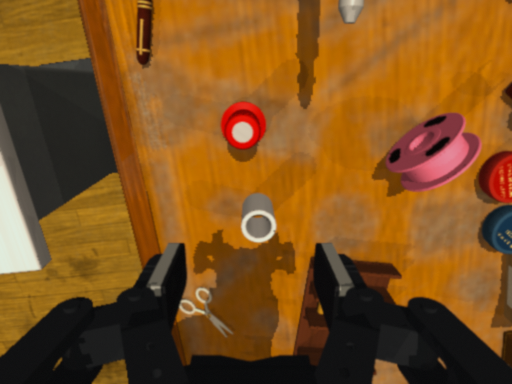

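The wrist view shows the cap at (243,127), the spacer at (258,217) and the scissors at (207,310). The desk around (320,180) is free. I'll grip the spacer there-upright, carry it to the free area, then tip it.

```bash
python3 -m pendant '[[-0.0348,0.0052,0.02,0,70],[-0.0348,0.0052,0.02,0,70],[0,0,0.0365,0,70],[0,0,0.0365,0,70],[0,0,0.0365,0,70],[0,0,0.0365,0,65],[0,0,0.0365,0,60],[0,0,0,0,0],[0,0,0,0,0],[0,0,0,0,0],[0,0,0,0,0]]' 30;  python3 -m pendant '[[0,0,-0.01,0,0],[0.0229,0.0235,0,0,0],[0.0229,0.0235,0,0,0],[0.0229,0.0235,0,0,0],[0,0,0,0,0]]'
```

```text
clock: 11.93
position: [0.4557, -0.0979, 0.027]
eef_rot: [[0.111, 0.994, 0.004], [0.994, -0.111, -0.001], [-0.0, 0.004, -1.0]]
force: [0.5, 0.0, -0.2]
width: 0.435
grip_force: 30.3
clock: 12.35
position: [0.5372, -0.0352, 0.0375]
eef_rot: [[0.109, 0.994, 0.008], [0.994, -0.109, 0.001], [0.002, 0.008, -1.0]]
force: [0.9, -0.3, -0.6]
width: 0.437
grip_force: 30.5
```

```bash
python3 -m pendant '[[0,0,0.0115,0,0],[-0.0085,0,-0.002,0,0],[-0.0085,0,-0.001,0,0],[-0.0086,0,0.0008,0,0],[-0.0086,0,0.0015,0,0],[-0.0077,0,0.0035,0,0],[-0.0077,0,0.0045,0,0],[-0.005,0,0.0045,0,0],[-0.0045,0,0.0045,0,0],[0,0,0,0,0]]' 25; python3 - <<'E'
from h import *
p=snapshot("wrist"); save(p,"w7")
for r in regions_of(p,"spacer")[:2]:
    P,_,_=cloud(p,r["region"]); print(r["rect"],r["confidence"],np.round(np.percentile(P,[2,50,98],axis=0),3).tolist())
E
```

```text
clock: 13.18
position: [0.5256, -0.0937, 0.0111]
eef_rot: [[0.111, 0.994, 0.005], [0.994, -0.111, 0.009], [0.01, 0.004, -1.0]]
force: [-9.0, 17.7, 34.0]
width: 0.44
grip_force: 34.1
[192.6, 208.3, 305.1, 362.6] 0.66 [[0.509, -0.11, 0.007], [0.526, -0.084, 0.049], [0.543, -0.074, 0.062]]
```

View pics/w7.png

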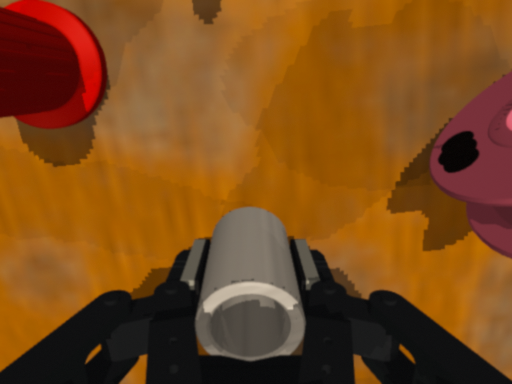

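The spacer at (250,290) slid on the desk instead of tipping and is still upright. I'll let go and knock it over with a quick push near its top, towards the open desk at +y.

```bash
python3 -m pendant '[[0,0,0,0,70],[0,0,0,0,70],[0,0,0,0,75],[0,0,-0.04,0,75],[0,0,-0.04,0,75],[-0.03,0,-0.03,0,30],[-0.03,0,0,0,20],[0,0,0,0,20],[0,0,0,0,20]]' 30; python3 - <<'E'
from h import *
p=snapshot("wrist"); save(p,"w8")
for r in regions_of(p,"spacer")[:2]:
    P,_,_=cloud(p,r["region"]); zt=np.percentile(P[:,2],97); t=P[P[:,2]>zt-.004]; print(r["rect"],r["confidence"],zt,cv2.minEnclosingCircle((t[:,:2]*1000).astype(np.float32)),np.round(np.percentile(P,[2,98],axis=0),3).tolist())
E
```

```text
clock: 14.03
position: [0.5176, -0.1571, 0.116]
eef_rot: [[0.115, 0.993, -0.0], [0.993, -0.115, 0.0], [0.0, -0.0, -1.0]]
force: [-1.0, 0.3, -0.8]
width: 0.205
grip_force: 0.0
[216.9, 73.2, 283.0, 138.1] 0.56 0.060170297806205315 ((526.47119140625, -92.20490264892578), 19.174728393554688) [[0.509, -0.11, 0.003], [0.544, -0.075, 0.06]]
```

```bash
python3 -m pendant '[[0,0.0013,0.036,0,20],[0,0,0.034,0,20],[0.015,0,0,0,20],[0.03,0,0,0,20],[0.03,0,0,0,20],[0.012,0,-0.01,0,20],[0,0,-0.04,0,20],[-0.02,0,-0.03,0,60],[0,0,0,0,60],[0,0,0,0,60]]'; python3 - <<'E'
from h import *
p=snapshot("wrist"); save(p,"w9"); st()
for r in regions_of(p,"spacer")[:2]:
    P,_,_=cloud(p,r["region"]); print(r["rect"],r["confidence"],np.round(np.percentile(P,[2,50,98],axis=0),3).tolist()); t=P[P[:,2]>.012]; print(cv2.minAreaRect((t[:,:2]*1000).astype(np.float32)))
E
```

```text
clock: 14.97
position: [0.5278, -0.0892, 0.1282]
eef_rot: [[0.112, 0.994, 0.003], [0.994, -0.112, -0.001], [-0.0, 0.003, -1.0]]
force: [0.6, -0.4, -0.8]
width: 0.596
grip_force: 0.0
15.0167 q [-0.167  0.163 -0.227  1.181  0.     1.515] p [ 0.5268 -0.0889  0.1266] f [ 0.1  0.  -0.7] w 0.598 g 0.0
[[ 0.111  0.994  0.001]
 [ 0.994 -0.111 -0.   ]
 [-0.     0.001 -1.   ]]
[210.3, 78.4, 271.5, 169.7] 0.84 [[0.511, -0.068, 0.021], [0.529, -0.038, 0.035], [0.547, -0.01, 0.038]]
((528.6461791992188, -39.633480072021484), (38.0696907043457, 60.46514892578125), 0.6818196773529053)
```

```bash
python3 -m pendant '[[0.0246,-0.0019,0.02,0,62],[0.0246,-0.0018,0.02,-7.1,62],[0,0,0.03,0,62],[0,0,0.03,0,62],[0,0,0.02,0,62],[0,0,0,0,0],[0,0,0,0,0],[0,0,0,0,0],[0,0,0,0,0]]' 40
```

```text
clock: 15.82
position: [0.5293, -0.0399, 0.0074]
eef_rot: [[-0.012, 1.0, 0.002], [1.0, 0.012, -0.0], [-0.0, 0.002, -1.0]]
force: [-0.2, 0.0, 0.6]
width: 0.424
grip_force: 40.0
```

```bash
python3 -m pendant '[[0,0,-0.033,0,0],[0,0,-0.033,0,0],[0,0,-0.033,0,0],[0.02,-0.001,-0.032,0,0],[0.025,-0.001,0,0,0],[0.025,-0.0011,0,0,0],[0,0,0,7.1,0],[0,0,0,0,0]]'; cat >> h.py <<'E'
def cylfit(p,R,box,t0,zmin=.1):
    c,u,v=cloud(p); P=c[(abs(c[:,0]-box[0])<box[1])&(c[:,1]>box[2])&(c[:,1]<box[3])&(c[:,2]>box[4])&(c[:,2]<box[5])]
    def f(t):
        d=np.array([t[2],1,t[3]]);d/=np.linalg.norm(d); w=P-np.array([t[0],t0[4],t[1]]); return np.linalg.norm(w-np.outer(w@d,d),axis=1)-R
    r=least_squares(f,t0[:4],loss="soft_l1",f_scale=.0005); print("cyl",len(P),np.round(r.x,4),"rms",np.sqrt(np.mean(r.fun**2)).round(4),"yr",np.round(np.percentile(P[:,1],[1,99]),4)); return P
E
python3 - <<'E'
from h import *
s=st(); p=snapshot("wrist"); save(p,"w10"); x,y,z=s["position"]; print("axis err", x-(.5392+.1147*(y-.15)))
cylfit(p,.019,(x,.03,y-.03,y+.031,.152,.18),[x,.15,.115,0,y])
cylfit(p,.008,(x,.03,.085,.12,.14,.17),[.533,.15,.115,0,.1])
cylfit(p,.012,(.54,.03,.135,.2,.14,.17),[.54,.15,.115,0,.15])
E
```

```text
clock: 16.48
position: [0.5251, 0.0312, 0.139]
eef_rot: [[0.113, 0.994, 0.003], [0.994, -0.113, 0.0], [0.0, 0.003, -1.0]]
force: [0.3, -1.3, -1.6]
width: 0.429
grip_force: 40.5
16.4833 q [ 0.059  0.141 -0.224  1.202 -0.     1.743] p [0.5251 0.0312 0.139 ] f [ 0.3 -1.3 -1.6] w 0.429 g 40.5
[[ 0.113  0.994  0.003]
 [ 0.994 -0.113  0.   ]
 [ 0.     0.003 -1.   ]]
axis err -0.0004587151715915727
cyl 14814 [ 0.5254  0.1554  0.1146 -0.0031] rms 0.0039 yr [0.0031 0.0615]
cyl 4458 [0.5329 0.1492 0.1234 0.004 ] rms 0.0008 yr [0.0855 0.1197]
cyl 68 [ 0.5388  0.1346  0.1483 -0.7477] rms 0.0004 yr [0.135  0.1373]
```

View pics/w10.png

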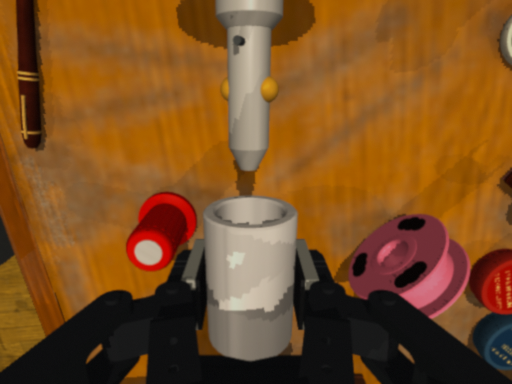

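The view shows the spacer mouth at (250,212) lined up with the spindle tip at (248,165). The balls are at (226,90) and (269,90). The pin's upper end is at (238,42), so it leans about 20° from vertical towards −x. Sliding the spacer on now.

```bash
python3 -m pendant '[[0.01,0.0004,0.0004,0,0],[0.015,0,0,0,0],[0.015,0,0,0,0],[0.012,0,0,0,0],[0.01,0,0,0,0],[0.01,0,0,0,0],[0.01,0,0,0,0],[0.01,0,0,0,0],[0,0,0,0,0]]'
```

```text
clock: 17.28
position: [0.5349, 0.1232, 0.1353]
eef_rot: [[0.11, 0.994, -0.002], [0.994, -0.11, 0.001], [0.001, -0.002, -1.0]]
force: [2.0, 2.8, -11.5]
width: 0.431
grip_force: 41.3
```

```bash
python3 - <<'E'
from h import *
s=get_state(); p=snapshot("wrist"); save(p,"w11"); c,u,v=cloud(p); x,y,z=s["position"]; print(s["position"],s["force"],s["ft_torque"])
b=(c[:,0]-(.5392+.1147*(c[:,1]-.15)))
for y0 in np.arange(.07,.26,.008):
    k=(abs(c[:,1]-y0)<.004)&(abs(b)<.03)&(c[:,2]>.14)&(c[:,2]<.21)
    if k.sum()>10:
        kk=k&(c[:,2]>np.percentile(c[k,2],97)-.0015); print(round(y0,3),k.sum(),"ztop",np.percentile(c[k,2],98).round(4),"b at top",np.median(b[kk]).round(4), "b range",np.round(np.percentile(b[k],[2,98]),4))
E
```

```text
[0.53488901 0.1232029  0.13532336] [  1.95808292   2.76056424 -11.47901375] [ 0.55701413 -0.43982337  0.0070533 ]
0.094 604 ztop 0.1713 b at top -0.0005 b range [-0.0171  0.0172]
0.102 1318 ztop 0.1714 b at top -0.001 b range [-0.0182  0.0167]
0.11 1545 ztop 0.1729 b at top 0.005 b range [-0.0182  0.0187]
0.118 1928 ztop 0.1749 b at top 0.0178 b range [-0.0204  0.0193]
0.126 2437 ztop 0.177 b at top 0.0193 b range [-0.0206  0.0293]
0.134 7280 ztop 0.2096 b at top 0.0073 b range [-0.0289  0.0283]
0.142 3220 ztop 0.2095 b at top -0.0203 b range [-0.0283  0.0163]
0.15 2836 ztop 0.1707 b at top -0.0014 b range [-0.0179  0.0163]
0.158 1317 ztop 0.162 b at top -0.0004 b range [-0.0182  0.0107]
0.166 1242 ztop 0.1619 b at top -0.0004 b range [-0.0117  0.0109]
0.174 1340 ztop 0.162 b at top -0.0001 b range [-0.0115  0.011 ]
0.182 1399 ztop 0.1619 b at top -0.0003 b range [-0.0113  0.011 ]
0.19 1507 ztop 0.162 b at top -0.0001 b range [-0.0115  0.0111]
0.198 1582 ztop 0.162 b at top -0.0001 b range [-0.0113  0.011 ]
0.206 1694 ztop 0.1621 b at top -0.0 b range [-0.0112  0.0112]
0.214 2769 ztop 0.1843 b at top 0.026 b range [-0.0109  0.0294]
0.222 4582 ztop 0.1851 b at top 0.0054 b range [-0.029  0.02 ]
```

```bash
python3 -m pendant '[[0.003,0,0.003,0,0],[0.008,0,0,0,0],[0.01,0,0,0,0],[0.01,0,0,0,0],[0.01,0,0,0,0],[0.01,0,0,0,0],[0.006,0,0,0,0],[0,0,0,0,0]]'; python3 - <<'E'
from h import *
s=get_state(); p=snapshot("wrist"); save(p,"w12"); c,u,v=cloud(p)
ax=np.array([.1139,.9935]); seat=np.array([.5508,.2525]); o=-(c[:,:2]-seat)@ax; b=(c[:,0]-(.5392+.1147*(c[:,1]-.15)))
print("tcp out",-(np.array(s["position"][:2])-seat)@ax)
for o0 in np.arange(.0,.1,.003):
    k=(abs(o-o0)<.0015)&(abs(b)<.012)&(c[:,2]>.14)&(c[:,2]<.21)
    if k.sum()>5: print(round(o0,4),k.sum(),np.percentile(c[k,2],[50,98]).round(4))
E
```

```text
clock: 18.0
position: [0.5418, 0.1797, 0.1338]
eef_rot: [[0.11, 0.994, 0.0], [0.994, -0.11, 0.0], [0.0, 0.0, -1.0]]
force: [0.4, -0.6, -1.1]
width: 0.43
grip_force: 42.5
tcp out 0.07331477438740282
0.0 1653 [0.1941 0.2016]
0.003 1026 [0.2    0.2017]
0.006 1150 [0.1926 0.1942]
0.009 1116 [0.1926 0.1941]
0.012 1076 [0.1926 0.194 ]
0.015 1057 [0.1926 0.1941]
0.018 1002 [0.1925 0.1939]
0.021 1004 [0.1926 0.1941]
0.024 956 [0.1926 0.1941]
0.027 933 [0.1926 0.1939]
0.03 2085 [0.1987 0.2016]
0.033 126 [0.1999 0.2009]
0.048 291 [0.1683 0.1698]
0.051 489 [0.1679 0.1697]
0.054 465 [0.1679 0.1697]
0.057 463 [0.168  0.1696]
0.06 455 [0.1681 0.1698]
0.063 1187 [0.207  0.2099]
0.066 509 [0.1683 0.2076]
0.069 412 [0.1681 0.1697]
0.072 397 [0.168  0.1697]
0.075 385 [0.168  0.1697]
0.078 391 [0.1679 0.1697]
0.081 383 [0.1679 0.1697]
0.084 369 [0.1679 0.1696]
0.087 366 [0.168  0.1697]
0.09 357 [0.1681 0.1697]
0.093 348 [0.1681 0.1697]
0.096 340 [0.168  0.1697]
0.099 342 [0.1679 0.1697]
```

```bash
python3 -m pendant '[[0.005,0,0,0,0],[0.005,0,0,0,0],[0.003,0,0,0,0],[0.002,0,0,0,0],[0.002,0,0,0,0],[0,0,0,0,0]]'
```

```text
clock: 18.55
position: [0.5431, 0.1917, 0.1336]
eef_rot: [[0.114, 0.993, -0.001], [0.993, -0.114, -0.008], [-0.008, 0.0, -1.0]]
force: [-1.7, -12.4, 3.1]
width: 0.428
grip_force: 42.7
```

```bash
python3 -m pendant '[[0.003,0,0,0,0],[0,0,0,0,0]]'; python3 - <<'E'
from h import *
s=get_state(); p=snapshot("wrist"); c,u,v=cloud(p)
ax=np.array([.1139,.9935]); seat=np.array([.5508,.2525]); o=-(c[:,:2]-seat)@ax; b=(c[:,0]-(.5392+.1147*(c[:,1]-.15)))
k=(abs(b)<.02)&(c[:,2]>.198)&(c[:,2]<.204)&(o<.045)&(o>-.02); print("reel flange o",np.percentile(o[k],[1,50,99]).round(4))
k=(abs(b)<.008)&(c[:,2]>.166)&(c[:,2]<.172)&(o>.0); print("tube o",np.percentile(o[k],[1,50,99]).round(4))
k=(abs(b)<.02)&(c[:,2]>.16)&(c[:,2]<.18)&(o<-.01); print("behind o",np.percentile(o[k],[1,50,99]).round(4) if k.sum() else 0)
E
```

```text
clock: 18.72
position: [0.543, 0.1918, 0.1336]
eef_rot: [[0.116, 0.993, -0.001], [0.993, -0.116, -0.014], [-0.014, 0.001, -1.0]]
force: [-3.0, -22.8, 4.6]
width: 0.432
grip_force: 42.9
reel flange o [-0.0002  0.0286  0.0445]
tube o [0.0002 0.0702 0.0898]
behind o [-0.0411 -0.0268 -0.0104]
```

Spacer is home at −23 N with no further motion. Release it and fetch the small white reel.

```bash
python3 -m pendant '[[-0.003,0,0,0,62],[0,0,0,0,62],[0,0,0,0,62],[0,0,-0.02,0,62],[0,0,-0.04,0,62],[0,0,-0.04,-6.95,62],[0,0,-0.016,-6.95,62],[0,0,0,-6.95,62],[0,0,0,-6.95,62],[0,0,0,-6.95,62],[0,0,0,-6.95,62],[0,0,0,-6.95,62],[0,0,0,-6.95,62],[0,0,0,-6.95,62],[0,0,0,-6.95,62],[0,0,0,-6.95,62],[0,0,0,-6.95,62]]'; python3 -m pendant '[[-0.0081,-0.0383,0,0,62],[-0.0081,-0.0383,0,0,62],[-0.0081,-0.0383,0,0,62],[-0.0081,-0.0383,0,0,62],[-0.0081,-0.0383,0,0,62],[-0.0081,-0.0383,0,0,62],[-0.0081,-0.0383,0,0,62],[-0.0081,-0.0383,0,0,62],[-0.0081,-0.0383,0,0,62],[-0.0081,-0.0383,0,0,62],[-0.0081,-0.0383,0,0,62],[-0.0081,-0.0383,0,0,62],[-0.0081,-0.0383,0,0,62],[0,0,0.04,0,62],[0,0,0,0,62]]'; python3 - <<'E'
from h import *
st(); p=snapshot("wrist"); c,u,v=cloud(p)
m=(c[:,0]>.46)&(c[:,0]<.6)&(c[:,1]>-.39)&(c[:,1]<-.32)&(c[:,2]>.06)&(c[:,2]<.11); P=c[m]
print(len(P),cv2.minAreaRect((P[:,:2]*1000).astype(np.float32)),P[:,2].max())
E
```

```text
clock: 20.18
position: [0.5436, 0.1958, 0.2499]
eef_rot: [[-0.976, 0.219, 0.0], [0.219, 0.976, 0.001], [-0.0, 0.001, -1.0]]
force: [-0.7, -0.1, -0.8]
width: 0.617
grip_force: 0.0
clock: 21.43
position: [0.5307, -0.3138, 0.2016]
eef_rot: [[-0.974, 0.228, -0.01], [0.228, 0.974, 0.006], [0.011, 0.004, -1.0]]
force: [-0.3, 1.3, -3.4]
width: 0.621
grip_force: 0.0
21.4333 q [-0.534  0.313  0.13   1.4    0.    -0.304] p [ 0.5307 -0.3138  0.2016] f [-0.3  1.3 -3.4] w 0.621 g 0.0
[[-0.974  0.228 -0.01 ]
 [ 0.228  0.974  0.006]
 [ 0.011  0.004 -1.   ]]
3190 ((531.6835327148438, -356.0096435546875), (32.977901458740234, 84.32656860351562), 77.24907684326172) 0.09567204058756129
```

```bash
python3 -m pendant '[[-0.0053,-0.0205,0,0,62],[-0.0053,-0.0204,0,0,62],[0,0,0.03,0,62],[0,0,0.03,0,62],[0,0,0.03,0,62],[0,0,0.02,0,62],[0,0,0,0,62],[0,0,0,0,62]]'
```

```text
clock: 22.15
position: [0.536, -0.3551, 0.1013]
eef_rot: [[-0.975, 0.224, 0.0], [0.224, 0.975, -0.0], [-0.0, 0.0, -1.0]]
force: [0.3, 0.7, -0.1]
width: 0.619
grip_force: 0.0
```

```bash
python3 -m pendant '[[0.004,-0.0018,0.014,0,62],[0,0,0.0143,0,62],[0,0,0,0,62],[0,0,0,0,0],[0,0,0,0,0],[0,0,0,0,0],[0,0,0,0,0],[0,0,0,0,0]]' 50
```

```text
clock: 22.82
position: [0.5321, -0.3573, 0.0743]
eef_rot: [[-0.974, 0.225, 0.004], [0.225, 0.974, -0.002], [-0.004, -0.001, -1.0]]
force: [0.4, 0.2, 7.1]
width: 0.36
grip_force: 50.9
```

```bash
python3 -m pendant '[[0,0,-0.02,0,0],[0,0,-0.035,0,0],[0,0,-0.035,0,0],[0.0093,0.0371,-0.009,0,0],[0.0093,0.0371,0,0,0],[0.0093,0.0371,0,0,0],[0.0093,0.0371,0,0,0],[0.0093,0.0371,0,0,0],[0.0093,0.0371,0,0,0],[0.0093,0.0371,0,0,0],[0.0093,0.0371,0,0,0],[0.0093,0.0371,0,0,0],[0.0093,0.0371,0,0,0],[0,0,0,-6.6,0],[0,0,0,0,0],[0,0,0,0,0],[0,0,0,0,0]]'; cat >> h.py <<'E'
def reelz(p,s,R):
    c,u,v=cloud(p); pos=np.array(s["position"]); w=c-pos; a=w@np.array([.1139,.9935,0]); b=w@np.array([.9935,-.1139,0])
    m=(abs(abs(a)-.0145)<.0025)&(abs(b)<R+.01)&(c[:,2]<pos[2]+.05)&(c[:,2]>.05); pts=[]
    B=b[m];Z=c[m,2]
    for b0 in np.arange(-R,R,.004):
        k=abs(B-b0)<.002
        if k.sum()>15 and abs(b0)>.014: pts.append((b0,np.percentile(Z[k],97)))
    pts=np.array(pts); r=least_squares(lambda t:np.hypot(pts[:,0]-t[0],pts[:,1]-t[1])-R,[0,pos[2]-.02],loss="soft_l1",f_scale=.0007)
    x,y,z=s["position"]; print("reel centre b",r.x[0].round(4),"z",r.x[1].round(4),"res",np.round(r.fun*1e3,1),"TCP axis err",round(x-(.5392+.1147*(y-.15)),4))
E
python3 - <<'E'
from h import *
s=st(); p=snapshot("wrist"); save(p,"w13"); reelz(p,s,.044)
E
```

```text
clock: 24.23
position: [0.5239, 0.0249, 0.1709]
eef_rot: [[-0.993, 0.115, 0.001], [0.115, 0.993, -0.0], [-0.001, -0.0, -1.0]]
force: [0.2, 0.1, -1.2]
width: 0.367
grip_force: 50.5
24.2333 q [ 0.048  0.131 -0.166  1.274 -0.     0.163] p [0.5239 0.0249 0.1709] f [ 0.2  0.1 -1.2] w 0.367 g 50.5
[[-0.993  0.115  0.001]
 [ 0.115  0.993 -0.   ]
 [-0.001 -0.    -1.   ]]
reel centre b -0.0013 z 0.1477 res [ 0.4  0.1  0.  -0.1 -0.2 -0.  -0.4 -0.4 -0.1  0.4  0.6  0.4  0.4 -2.6
 -0.3] TCP axis err -0.001
```

```bash
python3 -m pendant '[[-0.0023,0.002,-0.0025,0,0],[0,0.008,0,0,0],[0,0.01,0,0,0],[0,0.01,0,0,0],[0,0.01,0,0,0],[0,0.01,0,0,0],[0,0.005,0,0,0],[0,0,0,0,0],[0,0,0,0,0]]'; python3 - <<'E'
from h import *
s=st(); p=snapshot("wrist"); save(p,"w14"); reelz(p,s,.044)
E
```

```text
clock: 25.03
position: [0.5321, 0.0805, 0.1728]
eef_rot: [[-0.994, 0.111, -0.0], [0.111, 0.994, -0.0], [0.0, -0.0, -1.0]]
force: [-0.7, -0.2, -2.2]
width: 0.364
grip_force: 50.4
25.0333 q [ 0.15   0.157 -0.132  1.283 -0.     0.261] p [0.5321 0.0805 0.1728] f [-0.7 -0.2 -2.2] w 0.364 g 50.4
[[-0.994  0.111 -0.   ]
 [ 0.111  0.994 -0.   ]
 [ 0.    -0.    -1.   ]]
reel centre b -0.0011 z 0.1498 res [ 0.4  0.6  0.1 -0.2 -0.1 -0.  -0.1 -0.5 -0.3  0.   0.3  0.2  0.5 -0.6
  0.4] TCP axis err 0.0008
```

```bash
python3 -m pendant '[[0,0.008,0,0,0],[0,0.008,0,0,0],[0,0.008,0,0,0],[0,0.008,0,0,0],[0,0.008,0,0,0],[0,0.008,0,0,0],[0,0.006,0,0,0],[0,0,0,0,0],[0,0,0,0,0]]'; python3 - <<'E'
from h import *
s=st(); p=snapshot("wrist"); save(p,"w15"); reelz(p,s,.044)
E
```

```text
clock: 25.83
position: [0.5381, 0.134, 0.1728]
eef_rot: [[-0.994, 0.111, -0.0], [0.111, 0.994, -0.0], [0.0, -0.0, -1.0]]
force: [-0.2, -0.3, -1.3]
width: 0.364
grip_force: 50.4
25.8333 q [ 0.244  0.187 -0.095  1.289 -0.     0.355] p [0.5381 0.134  0.1728] f [-0.2 -0.3 -1.3] w 0.364 g 50.4
[[-0.994  0.111 -0.   ]
 [ 0.111  0.994 -0.   ]
 [ 0.    -0.    -1.   ]]
reel centre b -0.0012 z 0.1498 res [ 0.6 -0.   0.2 -0.1 -0.  -0.2 -0.5 -0.1 -0.1  0.   0.5  0.5  0.8 -1.
 -0.3] TCP axis err 0.0008
```

On the shaft with no contact. Creep 11 mm more to the spacer.

```bash
python3 -m pendant '[[0,0.005,0,0,0],[0,0.003,0,0,0],[0,0.003,0,0,0],[0,0.002,0,0,0],[0,0,0,0,0]]'; python3 -m pendant '[[0,0.002,0,0,0],[0,0,0,0,0]]'
```

```text
clock: 26.3
position: [0.5395, 0.145, 0.173]
eef_rot: [[-0.994, 0.113, -0.0], [0.113, 0.994, -0.004], [-0.0, -0.004, -1.0]]
force: [0.3, -6.0, 0.4]
width: 0.359
grip_force: 50.6
clock: 26.47
position: [0.5395, 0.1453, 0.1731]
eef_rot: [[-0.994, 0.114, -0.0], [0.114, 0.993, -0.008], [-0.001, -0.008, -1.0]]
force: [-1.7, -12.5, 1.4]
width: 0.363
grip_force: 50.7
```

```bash
python3 -m pendant '[[0,-0.001,0,0,60],[0,0,0,0,60],[0,0,0,0,60],[0,0,-0.02,0,60],[0,0,-0.03,0,60],[0,0,-0.027,6.95,50],[0,0,0,6.95,20],[0,0,0,6.95,20],[0,0,0,6.95,20],[0,0,0,6.95,20],[0,0,0,6.95,20],[0,0,0,6.95,20],[0,0,0,6.95,20],[0,0,0,6.95,20],[0,0,0,6.95,20],[0,0,0,6.95,20],[0,0,0,6.95,20],[0,0,0,6.75,20]]'; python3 -m pendant '[[-0.025,-0.0188,0,0,20],[-0.025,-0.0188,0,0,20],[-0.025,-0.0188,0,0,20],[-0.0248,-0.0186,0,0,20],[0,0,0,0,20],[0,0,0,0,20]]'; python3 - <<'E'
from h import *
st(); p=snapshot("wrist"); save(p,"w16"); c,u,v=cloud(p)
m=(abs(c[:,0]-.447)<.03)&(abs(c[:,1])<.03)&(c[:,2]>.0615)&(c[:,2]<.07); t=c[m]; print(len(t),cv2.minEnclosingCircle((t[:,:2]*1000).astype(np.float32)))
E
```

```text
clock: 27.97
position: [0.5399, 0.148, 0.2502]
eef_rot: [[0.12, 0.993, 0.0], [0.993, -0.12, 0.001], [0.001, 0.0, -1.0]]
force: [-0.1, 0.3, 0.1]
width: 0.202
grip_force: 0.0
clock: 28.47
position: [0.4534, 0.0565, 0.2508]
eef_rot: [[0.116, 0.993, 0.002], [0.993, -0.116, 0.001], [0.001, 0.002, -1.0]]
force: [0.2, 0.3, 0.6]
width: 0.199
grip_force: 0.0
28.4667 q [ 0.124 -0.004 -0.136  1.437  0.     1.811] p [0.4534 0.0565 0.2508] f [0.2 0.3 0.6] w 0.199 g 0.0
[[ 0.116  0.993  0.002]
 [ 0.993 -0.116  0.001]
 [ 0.001  0.002 -1.   ]]
756 ((447.16412353515625, 1.7991634607315063), 17.730669021606445)
```

```bash
python3 -m pendant '[[0,0,0.04,0,20],[0,0,0.04,0,20],[0,0,0.04,0,20],[0,0,0.04,0,20],[0,0,0.025,0,20],[0,0,0.013,0,20],[0,0,0,0,20],[-0.015,0,0,0,20],[-0.03,0,0,0,20],[-0.03,0,0,0,20],[-0.012,0,-0.012,0,20],[0.01,0,-0.04,0,20],[0.01,0,-0.04,0,40],[0,0,-0.02,0,70],[0,0,0,0,70],[0,0,0,0,70]]'; python3 - <<'E'
from h import *
st(); p=snapshot("wrist"); save(p,"w17")
for r in regions_of(p,"end_cap")[:2]:
    P,_,_=cloud(p,r["region"]); print(r["rect"],r["confidence"],np.round(np.percentile(P,[2,50,98],axis=0),3).tolist()); t=P[P[:,2]>.008]; print(cv2.minAreaRect((t[:,:2]*1000).astype(np.float32)))
E
```

```text
clock: 29.85
position: [0.4483, -0.0091, 0.1665]
eef_rot: [[0.114, 0.994, 0.005], [0.994, -0.114, 0.0], [0.001, 0.005, -1.0]]
force: [-0.3, -0.7, -0.3]
width: 0.702
grip_force: 0.0
29.85 q [-0.02  -0.014 -0.331  1.25   0.     1.664] p [ 0.4483 -0.0091  0.1665] f [-0.3 -0.7 -0.3] w 0.702 g 0.0
[[ 0.114  0.994  0.005]
 [ 0.994 -0.114  0.   ]
 [ 0.001  0.005 -1.   ]]
[227.0, 187.4, 281.3, 267.3] 0.82 [[0.427, -0.093, 0.006], [0.447, -0.048, 0.036], [0.471, -0.028, 0.051]]
((446.3608093261719, -62.853031158447266), (68.4957275390625, 51.54043197631836), 84.82432556152344)
```

View pics/w17.png

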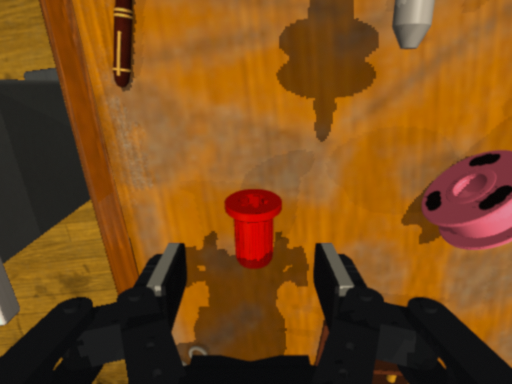

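The cap lies with its mouth at (253,203) facing the spindle and its closed end at (254,262), between the fingers. I'll grip the barrel.

```bash
python3 -m pendant '[[-0.0323,0.0022,0,0,70],[-0.0323,0.0022,0.02,-1.3,65],[0,0,0.04,0,65],[0,0,0.04,0,62],[0,0,0.035,0,60],[0,0,0.016,0,60],[0,0,0.008,0,60],[0,0,0,0,60],[0,0,0,0,0],[0,0,0,0,0],[0,0,0,0,0],[0,0,0,0,0],[0,0,0,0,0]]' 35
```

```text
clock: 31.03
position: [0.4438, -0.0743, 0.0059]
eef_rot: [[0.092, 0.996, 0.002], [0.996, -0.092, -0.0], [-0.0, 0.002, -1.0]]
force: [1.3, -0.8, -0.9]
width: 0.41
grip_force: 36.7
```

```bash
python3 -m pendant '[[0,0,-0.02,0,0],[0,0,-0.035,0,0],[0,0,-0.035,0,0],[0,0,-0.025,0,0],[0.022,0.0178,-0.015,0,0],[0.022,0.0178,0,0,0],[0.022,0.0178,0,0,0],[0.0212,0.0178,0,1.25,0],[0,0,0,0,0],[0,0,0,0,0]]'; python3 - <<'E'
from h import *
s=st(); p=snapshot("wrist"); save(p,"w18"); c,u,v=cloud(p); pos=np.array(s["position"])
r=regions_of(p,"end_cap")[0]; print(r["confidence"],r["rect"])
C,_,_=cloud(p,r["region"]); C=C[(abs(C[:,0]-pos[0])<.035)&(C[:,2]>.11)&(C[:,2]<.19)]
ax=np.array([.1139,.9935]); a=(C[:,:2]-pos[:2])@ax; b=C[:,0]-(.5392+.1147*(C[:,1]-.15))
for a0 in np.arange(-.03,.06,.005):
    k=abs(a-a0)<.0025
    if k.sum()>10: print(round(a0,3),k.sum(),"ztop",np.percentile(C[k,2],98).round(4),"b",np.round(np.percentile(b[k],[2,98]),4))
np.save("cap.npy",C)
im=p["img"][int(r["rect"][1])-75:int(r["rect"][3])+10,180:330]; cv2.imwrite("pics/c18.png",cv2.resize(im[:,:,::-1],None,fx=4,fy=4,interpolation=cv2.INTER_CUBIC)[:600])
E
```

```text
clock: 31.87
position: [0.5225, 0.0069, 0.1349]
eef_rot: [[0.111, 0.994, -0.0], [0.994, -0.111, -0.0], [-0.0, -0.0, -1.0]]
force: [-0.1, 0.2, -1.0]
width: 0.407
grip_force: 36.6
31.8667 q [ 0.013  0.139 -0.236  1.196 -0.     1.696] p [0.5225 0.0069 0.1349] f [-0.1  0.2 -1. ] w 0.407 g 36.6
[[ 0.111  0.994 -0.   ]
 [ 0.994 -0.111 -0.   ]
 [-0.    -0.    -1.   ]]
0.64 [182.9, 153.4, 322.7, 334.1]
-0.02 320 ztop 0.1649 b [-0.0142  0.0143]
-0.015 640 ztop 0.1657 b [-0.0161  0.0164]
-0.01 717 ztop 0.1664 b [-0.017   0.0162]
-0.005 730 ztop 0.1671 b [-0.0162  0.0163]
0.0 790 ztop 0.1679 b [-0.0163  0.0162]
0.005 822 ztop 0.1686 b [-0.0161  0.0164]
0.01 872 ztop 0.1693 b [-0.0164  0.0163]
0.015 938 ztop 0.1699 b [-0.0165  0.0174]
0.02 994 ztop 0.1706 b [-0.0166  0.0173]
0.025 1045 ztop 0.1712 b [-0.0161  0.0166]
0.03 192 ztop 0.1786 b [-0.0124  0.0127]
0.035 1719 ztop 0.1804 b [-0.0206  0.0216]
0.04 4308 ztop 0.1802 b [-0.0218  0.0232]
0.045 2315 ztop 0.1603 b [-0.0235  0.0241]
```

View pics/c18.png

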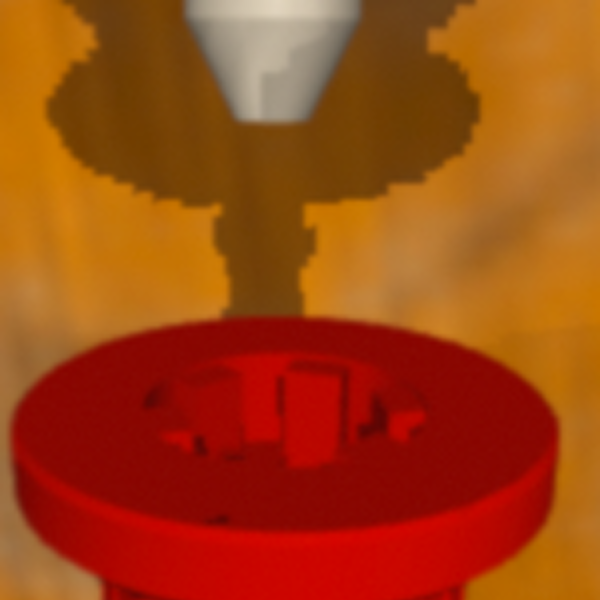

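The mouth ellipse is centred at crop (285,425). A dog shows at (315,415) and a notch at (263,400). I'll measure notch and pin angles from depth instead of by eye.

```bash
python3 -m pendant '[[0.009,0,0,0,0],[0.009,0,0,0,0],[0,0,0,0,0],[0,0,0,0,0]]'; cat >> h.py <<'E'
AX=np.array([.1139,.9935,0]); E1=np.array([.9935,-.1139,0]); Z=np.array([0,0,1.])
def capmeas(p,s,verbose=1):
    """cap in hand: tilt, axis, notch phase. angles measured from DOWN, + toward world +x"""
    pos=np.array(s["position"]); c,u,v=cloud(p); w=c-pos; a=w@AX; b=w@E1; z=c[:,2]
    tops=[]
    for a0 in np.arange(-.018,.026,.004):
        k=(abs(a-a0)<.002)&(abs(b)<.01)&(z>pos[2]+.015)&(z<pos[2]+.06)&(c[:,2]<pos[2]+.05)
        if k.sum()>20: tops.append((a0,np.percentile(z[k],97)))
    tops=np.array(tops); sl,i0=np.polyfit(tops[:,0],tops[:,1],1); th=np.arctan(sl)
    d=AX*np.cos(th)+Z*np.sin(th); n=d; e2=np.cross(E1,d) ; e2=e2 if e2[2]>0 else -e2
    axis0=pos+Z*(i0-.018/np.cos(th)-pos[2])
    # lateral from barrel sides
    k=(abs(a)<.024)&(abs(b)<.024)&(z>pos[2]+.008)&(z<pos[2]+.06); P=c[k]
    f=lambda t:np.linalg.norm((lambda q:q-np.outer(q@d,d))(P-axis0-E1*t[0]-e2*t[1]),axis=1)-.018
    kk=abs(f([0,0]))<.003; P=P[kk]; r=least_squares(f,[0,0],loss="soft_l1",f_scale=.0005); axis0=axis0+E1*r.x[0]+e2*r.x[1]
    q=c-axis0; n0=q@d; rr=np.linalg.norm(q-np.outer(n0,d),axis=1)
    m=(rr>.015)&(rr<.025)&(n0>.03)&(n0<.06); h,e=np.histogram(n0[m],np.arange(.03,.06,.0005)); nm=e[h.argmax()]+.00025
    mouth=axis0+d*nm
    x,y,zz=axis0; print("tilt",np.degrees(th).round(2),"axis rel TCP b",round(float((axis0-pos)@E1),4),"z",axis0[2].round(4),"lat err vs spindle",round(x-(.5392+.1147*(y-.15)),4),"mouth",mouth.round(4),"mouth ahead",nm.round(4),"face px",h.max())
    # per pixel ray/plane
    o=np.array(p["T"])[:3,3]; ray_=c-o; t=((mouth-o)@d)/(ray_@d); X=o+ray_*t[:,None]-mouth; rx=X@E1; rz=X@e2; R=np.hypot(rx,rz); ph=np.degrees(np.arctan2(rx,-rz)); face=abs(n0-nm)<.0012
    g=(R<.016)&(R>.004); A=[];
    for p0 in range(-180,180,10):
        k=g&(abs((ph-p0+180)%360-180)<6); F=k&face
        A.append((p0,np.percentile(R[F],8)*1e3 if F.sum()>3 else np.nan))
    A=np.array(A); ok=~np.isnan(A[:,1]); 
    if verbose: print(" ".join(f"{int(x)}:{y:.1f}" for x,y in A))
    co=np.linalg.lstsq(np.c_[np.ones(ok.sum()),np.cos(np.radians(6*A[ok,0])),np.sin(np.radians(6*A[ok,0])),np.cos(np.radians(A[ok,0])),np.sin(np.radians(A[ok,0]))],A[ok,1],rcond=None)[0]
    print("notch phase (mod 60)",round(np.degrees(np.arctan2(co[2],co[1]))/6,1),"amp",np.hypot(co[1],co[2]).round(2))
SEAT=np.array([.5508,.2525,.15])
def pinmeas(p):
    c,u,v=cloud(p); w=c-SEAT; o=-w@AX; b=w@E1; z=w[:,2]; r=np.hypot(b,z)
    for nm,lo,hi,r0,r1 in(("pin",.127,.136,.0092,.0135),("ball",.142,.152,.0092,.013)):
        k=(o>lo)&(o<hi)&(r>r0)&(r<r1); ph=np.degrees(np.arctan2(b[k],-z[k]))
        if k.sum(): print(nm,k.sum(),"o",np.median(o[k]).round(4),"ang hist",[(int(e),int(n)) for n,e in zip(*np.histogram(ph,np.arange(-180,181,10))) if n],"med",np.median(ph).round(1))
        else: print(nm,0)
E
python3 - <<'E'
from h import *
s=st(); p=snapshot("wrist"); save(p,"w19"); capmeas(p,s); pinmeas(p)
E
```

```text
clock: 32.3
position: [0.5239, 0.0242, 0.1351]
eef_rot: [[0.113, 0.994, 0.0], [0.994, -0.113, -0.0], [-0.0, 0.0, -1.0]]
force: [0.9, 0.1, -0.7]
width: 0.41
grip_force: 36.6
32.3 q [ 0.046  0.142 -0.232  1.197 -0.     1.73 ] p [0.5239 0.0242 0.1351] f [ 0.9  0.1 -0.7] w 0.41 g 36.6
[[ 0.113  0.994  0.   ]
 [ 0.994 -0.113 -0.   ]
 [-0.     0.    -1.   ]]
tilt 8.07 axis rel TCP b 0.0004 z 0.1492 lat err vs spindle -0.0005 mouth [0.5291 0.0668 0.1553] mouth ahead 0.0433 face px 1714
-180:10.6 -170:10.2 -160:10.3 -150:10.8 -140:12.8 -130:11.2 -120:10.3 -110:10.1 -100:10.1 -90:10.2 -80:12.5 -70:9.5 -60:8.7 -50:8.6 -40:8.0 -30:9.0 -20:11.3 -10:11.6 0:9.8 10:8.8 20:8.2 30:8.6 40:8.4 50:12.1 60:11.5 70:10.2 80:9.9 90:10.1 100:10.8 110:13.9 120:11.1 130:10.8 140:10.6 150:10.9 160:12.5 170:13.1
notch phase (mod 60) -12.9 amp 1.19
pin 94 o 0.131 ang hist [(-170, 39), (-160, 54), (-150, 1)] med -159.0
ball 259 o 0.1471 ang hist [(-110, 4), (-100, 38), (-90, 40), (-80, 9), (90, 3), (100, 25), (110, 58), (120, 57), (130, 21), (140, 3), (160, 1)] med 112.0
```

Notches sit at −13° mod 60° and the pin at +21°, so the cap needs a −26° roll. I'll set it down and roll it about 11 mm towards +x between loosened fingers.

```bash
python3 -m pendant '[[-0.035,0,0,0,0],[-0.035,0,0,0,0],[-0.035,0,0.02,0,0],[0,0,0.04,0,0],[0,0,0.035,0,0],[0,0,0.02,0,0],[0,0,0.009,0,0],[0,0,0.0045,0,0],[0,0,0,0,0],[0,0,0,0,0]]'; python3 -m pendant '[[0,0,0,0,46],[0,0,0,0,46],[0,0.002,0,0,46],[0,0.002,0,0,46],[0,0.0025,0,0,46],[0,0.0025,0,0,46],[0,0.002,0,0,46],[0,0,0,0,46],[0,0,0,0,0],[0,0,0,0,0],[0,0,0,0,0]]' 30
```

```text
clock: 33.18
position: [0.5132, -0.0805, 0.0077]
eef_rot: [[0.113, 0.994, 0.002], [0.994, -0.113, -0.0], [-0.0, 0.002, -1.0]]
force: [-0.5, -0.1, 0.2]
width: 0.405
grip_force: 36.6
clock: 34.1
position: [0.5234, -0.0817, 0.0066]
eef_rot: [[0.114, 0.994, 0.001], [0.994, -0.114, -0.0], [0.0, 0.001, -1.0]]
force: [0.6, 0.7, 0.4]
width: 0.417
grip_force: 29.3
```

Lift and measure again.

```bash
python3 -m pendant '[[0,0,-0.02,0,0],[0,0,-0.035,0,0],[0,0,-0.035,0,0],[0.02,0,-0.03,0,0],[0.03,-0.005,-0.008,0,0],[0.03,-0.004,0,0,0],[0.02,0,0,0,0],[0,0,0,0,0],[0,0,0,0,0]]'; python3 - <<'E'
from h import *
s=st(); p=snapshot("wrist"); save(p,"w20"); capmeas(p,s); pinmeas(p)
E
```

```text
clock: 34.85
position: [0.5251, 0.0195, 0.1342]
eef_rot: [[0.111, 0.994, -0.001], [0.994, -0.111, -0.0], [-0.0, -0.001, -1.0]]
force: [-0.2, -0.8, -0.6]
width: 0.411
grip_force: 29.7
34.85 q [ 0.037  0.145 -0.231  1.196 -0.     1.72 ] p [0.5251 0.0195 0.1342] f [-0.2 -0.8 -0.6] w 0.411 g 29.7
[[ 0.111  0.994 -0.001]
 [ 0.994 -0.111 -0.   ]
 [-0.    -0.001 -1.   ]]
tilt 8.13 axis rel TCP b 0.0007 z 0.1475 lat err vs spindle 0.0015 mouth [0.5305 0.061  0.1535] mouth ahead 0.0423 face px 781
-180:10.7 -170:10.9 -160:10.4 -150:8.4 -140:7.7 -130:7.3 -120:7.3 -110:7.9 -100:8.3 -90:7.8 -80:7.7 -70:7.7 -60:7.6 -50:8.4 -40:9.8 -30:11.0 -20:8.9 -10:8.2 0:8.0 10:8.6 20:8.9 30:12.4 40:11.7 50:10.5 60:9.9 70:10.7 80:10.7 90:12.7 100:11.9 110:11.7 120:11.8 130:12.8 140:13.4 150:10.7 160:10.0 170:9.9
notch phase (mod 60) 24.4 amp 0.68
pin 36 o 0.1319 ang hist [(-170, 13), (-160, 22), (-150, 1)] med -159.0
ball 274 o 0.1472 ang hist [(-160, 1), (-150, 1), (-110, 2), (-100, 34), (-90, 53), (-80, 7), (90, 3), (100, 23), (110, 56), (120, 65), (130, 25), (140, 4)] med 112.8
```

```bash
cat >> h.py <<'E'
def capfit(p,s):
    """full free axis fit using barrel + face plane + flange"""
    pos=np.array(s["position"]); c,u,v=cloud(p); w=c-pos; a=w@AX; b=w@E1; z=c[:,2]
    k=(abs(b)<.021)&(a>-.018)&(a<.028)&(z>pos[2]+.012)&(z<pos[2]+.05); P=c[k]
    def ax(t): d=AX+E1*t[2]+Z*t[3]; return pos+E1*t[0]+Z*t[1],d/np.linalg.norm(d)
    def f(t,P):
        o,d=ax(t); q=P-o; return np.linalg.norm(q-np.outer(q@d,d),axis=1)-.018
    t=np.array([0,.0135,0,.14])
    for lim in(.004,.002,.0015):
        t=least_squares(lambda t:f(t,P[kk]),t,loss="soft_l1",f_scale=.0004).x if (kk:=abs(f(t,P))<lim).any() else t
    o,d=ax(t); q=c-o; n0=q@d; rr=np.linalg.norm(q-np.outer(n0,d),axis=1)
    m=(rr>.0145)&(rr<.025)&(n0>.03)&(n0<.06); h,e=np.histogram(n0[m],np.arange(.03,.06,.0005)); nm=e[h.argmax()]+.00025
    mouth=o+d*nm; e1=E1-d*(E1@d); e1/=np.linalg.norm(e1); e2=np.cross(e1,d); e2=e2 if e2[2]>0 else -e2
    print("n",kk.sum(),"yaw",np.degrees(t[2]).round(1),"tilt",np.degrees(np.arctan(t[3])).round(1),"grip pt b",t[0].round(4),"z",o[2].round(4),"mouth",mouth.round(4),"ahead",nm.round(4),"face",h.max(),"mouth lat err",round(float((mouth-SEAT)@E1),4),"grip lat err",round(float((o-SEAT)@E1),4))
    O=np.array(p["T"])[:3,3]; ry=c-O; tt=((mouth-O)@d)/(ry@d); X=O+ry*tt[:,None]-mouth; rx=X@e1; rz=X@e2; R=np.hypot(rx,rz); ph=np.degrees(np.arctan2(rx,-rz)); face=abs(n0-nm)<.0015
    fr=face&(R>.02)&(R<.03); lr=[np.percentile(rx[face&(abs(rz)<.006)],q) for q in(1,99)]; print("flange edges lr",np.round(lr,4))
    A=[]
    for p0 in range(-180,180,10):
        k=(R<.0165)&(R>.004)&(abs((ph-p0+180)%360-180)<6)&face; A.append((p0,np.percentile(R[k],8)*1e3 if k.sum()>3 else np.nan))
    A=np.array(A); ok=~np.isnan(A[:,1]); print(" ".join(f"{int(x)}:{y:.1f}" for x,y in A)); r=np.radians(A[ok,0])
    co=np.linalg.lstsq(np.c_[np.ones(ok.sum()),np.cos(6*r),np.sin(6*r),np.cos(r),np.sin(r),np.cos(2*r),np.sin(2*r)],A[ok,1],rcond=None)[0]
    print("notch phase",round(np.degrees(np.arctan2(co[2],co[1]))/6,1),"amp",np.hypot(co[1],co[2]).round(2))
E
python3 - <<'E'
from h import *
s=get_state(); p=snapshot("wrist"); capfit(p,s)
E
```

```text
n 7771 yaw 3.1 tilt 7.7 grip pt b 0.0004 z 0.1474 mouth [0.5326 0.0609 0.1532] ahead 0.0433 face 2086 mouth lat err 0.0037 grip lat err 0.0014
flange edges lr [-0.025   0.0248]
-180:11.3 -170:12.4 -160:13.8 -150:11.7 -140:11.1 -130:11.0 -120:11.2 -110:13.8 -100:10.2 -90:10.0 -80:9.4 -70:9.3 -60:10.4 -50:11.4 -40:10.5 -30:7.8 -20:7.7 -10:7.3 0:7.5 10:8.6 20:10.6 30:10.4 40:9.3 50:8.7 60:8.8 70:8.7 80:9.2 90:13.1 100:11.4 110:10.7 120:10.7 130:11.1 140:12.1 150:13.8 160:11.6 170:11.3
notch phase 20.8 amp 0.79
```

```bash
python3 -m pendant '[[0,-0.0014,0.003,-3.1,0],[0,0,0,0,0],[0,0,0,0,0]]'; python3 - <<'E'
from h import *
s=st(); p=snapshot("wrist"); capfit(p,s)
E
```

```text
clock: 35.2
position: [0.5238, 0.018, 0.1311]
eef_rot: [[0.062, 0.998, -0.001], [0.998, -0.062, -0.0], [-0.0, -0.001, -1.0]]
force: [-0.7, 0.1, 0.6]
width: 0.415
grip_force: 29.6
35.2 q [ 0.034  0.144 -0.239  1.189 -0.     1.668] p [0.5238 0.018  0.1311] f [-0.7  0.1  0.6] w 0.415 g 29.6
[[ 0.062  0.998 -0.001]
 [ 0.998 -0.062 -0.   ]
 [-0.    -0.001 -1.   ]]
n 7800 yaw 0.2 tilt 7.7 grip pt b 0.0004 z 0.1445 mouth [0.5292 0.0605 0.1503] ahead 0.0433 face 1988 mouth lat err 0.0004 grip lat err 0.0002
flange edges lr [-0.025   0.0248]
-180:11.4 -170:12.4 -160:13.9 -150:11.7 -140:11.2 -130:11.0 -120:11.4 -110:13.8 -100:10.2 -90:9.8 -80:9.1 -70:9.5 -60:10.3 -50:11.5 -40:7.3 -30:7.7 -20:7.5 -10:7.2 0:7.3 10:8.6 20:11.1 30:10.8 40:9.0 50:8.3 60:8.8 70:8.7 80:9.0 90:12.7 100:11.3 110:10.7 120:10.7 130:11.1 140:12.0 150:13.8 160:11.6 170:11.3
notch phase 20.1 amp 0.67
```

```bash
python3 -m pendant '[[0.007,0.0004,0,0,0],[0.007,0.0004,0,0,0],[0.007,0.0004,0,0,0],[0.007,0.0004,0,0,0],[0.007,0.0004,0,0,0],[0,0,0,0,0],[0,0,0,0,0]]'
```

```text
clock: 35.83
position: [0.5282, 0.0544, 0.1314]
eef_rot: [[0.058, 0.998, -0.0], [0.998, -0.058, -0.0], [-0.0, -0.0, -1.0]]
force: [-0.3, 0.4, -0.7]
width: 0.415
grip_force: 29.6
```

```bash
python3 -m pendant '[[0,0,-0.002,0,0],[0,0,-0.002,0,0],[0,0,-0.002,0,0],[0,0,0,0,0]]'; python3 - <<'E'
from h import *
s=get_state(); p=snapshot("wrist"); capfit(p,s)
E
```

```text
clock: 36.17
position: [0.5281, 0.0537, 0.1373]
eef_rot: [[0.06, 0.998, -0.0], [0.998, -0.06, 0.0], [0.0, -0.0, -1.0]]
force: [1.7, 2.4, -5.6]
width: 0.406
grip_force: 30.8
n 8276 yaw -2.4 tilt 1.6 grip pt b 0.0004 z 0.1502 mouth [0.5316 0.0968 0.1514] ahead 0.0433 face 1300 mouth lat err -0.0014 grip lat err 0.0005
flange edges lr [-0.0249  0.0249]
-180:7.2 -170:6.1 -160:6.3 -150:5.9 -140:6.1 -130:6.1 -120:6.2 -110:6.0 -100:5.9 -90:7.7 -80:5.7 -70:6.7 -60:8.7 -50:10.7 -40:11.7 -30:13.6 -20:nan -10:nan 0:nan 10:nan 20:nan 30:nan 40:14.4 50:12.2 60:11.2 70:9.2 80:7.6 90:6.2 100:7.0 110:6.0 120:6.4 130:6.4 140:5.9 150:6.3 160:6.3 170:6.0
notch phase 8.0 amp 0.08
```

```bash
python3 -m pendant '[[0,0,0.0008,2.8,0],[0,0,0,0,0],[0.003,0,0,0,0],[0.003,0,0,0,0],[0.003,0,0,0,0],[0,0,0,0,0]]' 45; python3 - <<'E'
from h import *
s=get_state(); p=snapshot("wrist"); capfit(p,s)
E
```

```text
clock: 36.72
position: [0.5284, 0.0622, 0.1364]
eef_rot: [[0.108, 0.994, -0.002], [0.994, -0.108, -0.002], [-0.002, -0.001, -1.0]]
force: [-2.9, -2.2, -1.0]
width: 0.407
grip_force: 49.7
n 8209 yaw 0.3 tilt 2.0 grip pt b 0.0004 z 0.1491 mouth [0.5339 0.105  0.1506] ahead 0.0433 face 1245 mouth lat err 0.0 grip lat err -0.0002
flange edges lr [-0.0249  0.025 ]
-180:6.5 -170:6.4 -160:5.8 -150:6.2 -140:6.6 -130:6.0 -120:6.3 -110:5.3 -100:7.1 -90:7.1 -80:8.8 -70:9.0 -60:12.1 -50:13.8 -40:nan -30:nan -20:nan -10:nan 0:nan 10:nan 20:nan 30:nan 40:nan 50:14.8 60:13.3 70:12.1 80:11.6 90:9.0 100:7.2 110:7.2 120:6.0 130:6.3 140:6.6 150:5.9 160:5.7 170:6.5
notch phase 16.6 amp 0.2
```

```bash
python3 -m pendant '[[0.002,0,-0.0005,0,0],[0.002,0,-0.0005,0,0],[0.002,0,0,0,0],[0.002,0,0,0,0],[0.002,0,0,0,0],[0.002,0,0,0,0],[0.002,0,0,0,0],[0,0,0,0,0]]' 60
```

```text
clock: 37.43
position: [0.5305, 0.0773, 0.1373]
eef_rot: [[0.108, 0.994, -0.001], [0.994, -0.108, 0.001], [0.001, -0.001, -1.0]]
force: [-1.5, -0.2, -6.0]
width: 0.401
grip_force: 61.0
```

```bash
python3 -m pendant '[[0.002,0,0.0005,0,0],[0.002,0,0,0,0],[0,0,0,0,0]]'
```

```text
clock: 37.68
position: [0.5309, 0.0821, 0.1371]
eef_rot: [[0.107, 0.994, -0.001], [0.994, -0.107, 0.003], [0.003, -0.001, -1.0]]
force: [-2.9, 4.5, -5.3]
width: 0.401
grip_force: 61.0
```

```bash
python3 -m pendant '[[0.002,0,0,0,0],[0.0015,0,0,0,0],[0,0,0,0,0]]'; python3 - <<'E'
from h import *
s=get_state(); p=snapshot("wrist"); capfit(p,s); c,u,v=cloud(p); w=c-SEAT; o=-w@AX; b=w@E1
for nm,z0,z1,lo,hi in(("smallreel rim",.188,.198,.08,.135),("flange",.172,.180,.1,.15),("barrel end",.165,.1705,.14,.2)):
    k=(abs(b)<.012)&(c[:,2]>z0)&(c[:,2]<z1)&(o>lo)&(o<hi); print(nm,k.sum(),np.percentile(o[k],[1,50,99]).round(4) if k.sum() else "")
E
```

```text
clock: 37.93
position: [0.5314, 0.0842, 0.1372]
eef_rot: [[0.108, 0.994, -0.0], [0.994, -0.108, -0.0], [-0.0, -0.0, -1.0]]
force: [-3.0, -0.7, -4.6]
width: 0.401
grip_force: 61.1
n 8202 yaw 0.3 tilt 1.7 grip pt b 0.0003 z 0.1498 mouth [0.5353 0.1141 0.1507] ahead 0.0302 face 100 mouth lat err 0.0004 grip lat err 0.0003Traceback (most recent call last):
  File "<stdin>", line 2, in <module>
  File "h.py", line 104, in capfit
    fr=face&(R>.02)&(R<.03); lr=[np.percentile(rx[face&(abs(rz)<.006)],q) for q in(1,99)]; print("flange edges lr",np.round(lr,4))
                                 ~~~~~~~~~~~~~^^^^^^^^^^^^^^^^^^^^^^^^^^^
    return _quantile_unchecked(
        a, q, axis, out, overwrite_input, method, keepdims, weights)
    return _ureduce(a,
                    func=_quantile_ureduce_func,
    ...<5 lines>...
                    overwrite_input=overwrite_input,
                    method=method)
    r = func(a, **kwargs)
    result = _quantile(arr,
                       quantiles=q,
    ...<2 lines>...
                       out=out,
                       weights=wgt)
    slices_having_nans = np.isnan(arr[-1, ...])
                                  ~~~^^^^^^^^^
IndexError: index -1 is out of bounds for axis 0 with size 0
```

```bash
python3 -m pendant '[[0.0015,0,0,0,0],[0.0015,0,0,0,0],[0,0,0,0,0]]'; python3 -m pendant '[[-0.0015,0,0,0,0],[-0.0015,0,0,0,0],[-0.0015,0,0,0,0],[0,0,0,0,0]]'
```

```text
clock: 38.23
position: [0.5315, 0.0844, 0.1372]
eef_rot: [[0.11, 0.994, -0.0], [0.994, -0.11, -0.006], [-0.006, 0.0, -1.0]]
force: [-4.6, -10.8, -2.5]
width: 0.4
grip_force: 61.4
clock: 38.57
position: [0.5314, 0.0836, 0.1371]
eef_rot: [[0.108, 0.994, -0.0], [0.994, -0.108, 0.003], [0.003, -0.0, -1.0]]
force: [-2.1, 3.4, -5.5]
width: 0.399
grip_force: 61.0
```

```bash
python3 -m pendant '[[0.001,0,0,0,0],[0,0,0,0,62],[0,0,0,0,62],[0,0,0,0,62],[0,0,-0.02,0,62],[0,0,-0.03,0,62],[0,0,-0.04,0,62],[-0.02,0,-0.03,0,62],[0,0,0,0,62],[0,0,0,0,62]]'; python3 - <<'E'
from h import *
s=st(); p=snapshot("wrist"); save(p,"w21"); c,u,v=cloud(p); w=c-SEAT; o=-w@AX; b=w@E1
rows=[]
for o0 in np.arange(-.004,.2,.003):
    k=(abs(o-o0)<.0015)&(abs(b)<.03)&(c[:,2]>.13)&(c[:,2]<.215)
    if k.sum()>5: 
        zt=np.percentile(c[k,2],98); kk=k&(c[:,2]>zt-.002); rows.append(f"{o0*1e3:.0f}:{zt*1e3:.1f}/{np.median(b[kk])*1e3:.1f}")
print(" ".join(rows))
t=snapshot("top")
for q in("end_cap","small_reel","big_reel","spacer"):
    print(q,[(round(r["confidence"],2),[int(x) for x in r["rect"]]) for r in boxes_of(t,q)[:2]])
E
```

```text
clock: 39.4
position: [0.531, 0.0632, 0.2602]
eef_rot: [[0.11, 0.994, 0.007], [0.994, -0.11, 0.001], [0.001, 0.006, -1.0]]
force: [-1.3, 0.4, -0.9]
width: 0.621
grip_force: 0.0
39.4 q [ 0.119  0.141  0.041  1.464 -0.     1.799] p [0.531  0.0632 0.2602] f [-1.3  0.4 -0.9] w 0.621 g 0.0
[[ 0.11   0.994  0.007]
 [ 0.994 -0.11   0.001]
 [ 0.001  0.006 -1.   ]]
59:163.0/10.1 62:166.8/0.1 65:166.9/0.8 68:167.2/-0.5 71:166.6/0.1 74:166.7/0.1 77:167.1/0.1 80:166.8/0.1 83:166.9/-0.5 86:167.2/0.8 89:167.2/0.5 92:191.5/-0.4 95:191.4/-0.3 98:180.9/-0.4 101:180.6/-0.4 104:180.6/0.2 107:180.7/-0.1 110:180.8/-0.4 113:180.6/-0.5 116:180.6/-0.5 119:180.8/0.2 122:191.6/-1.0 125:190.9/-0.1 128:174.4/-0.5 131:174.4/-0.5 134:173.6/0.1 137:166.5/-0.6 140:166.4/0.1 143:166.6/0.1 146:166.6/-0.2 149:166.9/-0.6 152:166.6/-0.6 155:166.7/0.1 158:166.3/-0.6 161:166.3/-0.6 164:166.3/-0.6 167:166.4/-0.6 170:166.6/-0.6 173:166.5/-1.4 176:166.8/-0.6 179:166.4/-1.4 182:166.5/-0.7 185:166.2/-1.0 188:166.2/-1.4 191:164.7/-0.3
end_cap []
small_reel [(0.78, [241, 158, 259, 183])]
big_reel []
spacer []
```

```bash
python3 -m pendant '[[0.03,0,-0.02,0,62],[0.03,0,-0.02,0,62],[0.03,0,0,0,62],[0,0,0,0,62],[0,0,0,0,62]]'; python3 - <<'E'
from h import *
p=snapshot("wrist"); save(p,"w22"); c,u,v=cloud(p); w=c-SEAT; o=-w@AX; b=w@E1
rows=[]
for o0 in np.arange(-.046,.2,.002):
    k=(abs(o-o0)<.001)&(abs(b)<.03)&(c[:,2]>.13)&(c[:,2]<.215)
    if k.sum()>5: rows.append(f"{o0*1e3:.0f}:{np.percentile(c[k,2],98)*1e3:.1f}")
print(" ".join(rows))
E
```

```text
clock: 40.12
position: [0.5389, 0.1545, 0.2961]
eef_rot: [[0.105, 0.994, -0.001], [0.994, -0.105, -0.001], [-0.001, -0.001, -1.0]]
force: [0.0, -0.4, -0.3]
width: 0.623
grip_force: 0.0
-42:153.4 -40:160.1 -38:166.0 -36:166.0 -34:166.4 -32:166.0 -30:166.1 -28:166.2 -26:165.8 -24:166.0 -22:166.0 -20:166.2 -18:166.0 -16:165.9 -14:166.1 -12:165.8 -10:166.0 -8:166.0 -6:165.8 -4:168.5 -2:169.4 0:201.2 2:201.6 4:200.9 6:193.8 8:193.8 10:194.0 12:193.7 14:193.7 16:193.6 18:193.7 20:193.7 22:193.6 24:194.0 26:193.8 28:200.5 30:201.6 32:200.9 34:166.7 36:166.6 38:167.2 40:167.2 42:166.7 44:166.8 46:166.7 48:167.1 50:166.9 52:167.2 54:166.7 56:166.7 58:167.2 60:166.7 62:166.9 64:167.2 66:166.7 68:166.8 70:166.6 72:166.9 74:166.6 76:166.6 78:166.9 80:166.6 82:167.0 84:167.0 86:166.9 88:166.9 90:167.0 92:190.4 94:191.6 96:188.2 98:181.1 100:180.9 102:180.6 104:180.6 106:180.5 108:180.5 110:181.1 112:181.0 114:181.1 116:180.9 118:180.8 120:189.2 122:191.3 124:190.9 132:174.3 134:173.2 138:166.7 140:166.7 142:166.4 144:166.8 146:166.9 148:166.8 150:166.8 152:166.5 154:166.1 156:166.6 158:166.6 160:166.8 162:167.1 164:167.1 166:167.1 168:166.2 170:166.6 172:166.4 174:166.7 176:166.4 178:166.1 180:166.4 182:166.7 184:166.5 186:166.3 188:166.1 190:165.1
```

The big reel reads 0–32 mm against the collar, the spacer 33–91, the small reel 92–124, and the cap is held level. Handing in.

```bash
python3 -c "
from plant import *
print(sign_off())"
```

```text
the job is handed in; nothing more can be done
None
```

The job is handed in at about 40 s: big reel home against the collar, then spacer, then small white reel, with the red cap over the pin, held when tugged, let go and staying level. I saw no contact with the bystanders, but did not re-measure them at the end.

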